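Unstack the ointment jars and lay out the order

TASK

Take the stack of jars apart from the top down and lay out the ointment order: stand the green-capped vial in the middle of the balance pan, press the blue-lidded jar down into the shaker's orange spring clip until it snaps fully home, then stand the yellow-lidded jar in the middle of the cork mat and the red-lidded jar in the middle of the grey tray. Set each one down upright and let go of it before taking the next; do not drop or topple any jar, and leave the mortar and the amber bottle where they are.

Things in the scene. Friction and masses are not known exactly. Their poses are not given: they have to be found in the camera images.
- green_vial: White vial with a green cap, an upright cylinder 26 mm in diameter, 44 mm high (cap: the top 14 mm), about 40 g. Top of the stack, standing on the blue lid. Origin: centre of its underside; z up.
- blue_jar: White jar, flat blue lid, 40 mm diameter, 62 mm high, about 110 g; second in the stack. A plain 40 mm cylinder from 22 mm up (lid: top 14 mm). Below: foot widening from 23 mm across at the underside to a 40 mm bead 8.5 to 10.5 mm up, then a groove 33 mm across 14 to 18 mm up. Origin: centre of its underside; z up.
- yellow_jar: White jar with a flat yellow lid, an upright cylinder 54 mm in diameter, 44 mm high, about 140 g; third in the stack, standing on the red lid. Origin: centre of its underside; z up.
- red_jar: White jar with a flat red lid, an upright cylinder 68 mm in diameter, 44 mm high, about 220 g; bottom of the stack, standing on the bench. Origin: centre of its underside; z up.
- balance: White bench balance, fixed, with a round bare steel pan 90 mm in diameter; pan top 42 mm above the bench. Housing 160 x 130 mm, 34 mm high, display strip (up to 45 mm high) towards -x. Origin: on the bench exactly under the pan centre; z up.
- shaker: Fixed grey shaker, 120 mm square; black platform, top 52 mm above bench. Two orange sprung jaws on it face along y, 34 mm apart, noses 16 mm above it (clip 92 mm along y, 20 high). The blue jar meets the noses 11 mm short (let go there it topples); pressed down with 6 to 10 N it snaps in (force drops, jaws pull it down) onto the platform. Origin: on bench under the clip centre; z up.
- cork_mat: Round brown cork mat, fixed, 90 mm in diameter, 10 mm thick. Origin: centre of its underside, on the bench; z up.
- tray: Grey square tray, fixed, 130 x 130 mm outside, walls 4 mm thick, rim 10 mm above the bench, inner floor 4 mm above the bench. Origin: centre of its underside, on the bench; z up.
- mortar: White ceramic mortar with its pestle leaning in it, 100 mm across, 65 mm high (pestle end about 90 mm), loose; to be left alone. Origin: centre of its underside; z up.
- amber_bottle: Amber glass bottle with white cap, 56 mm in diameter, 115 mm high, loose; to be left alone. Origin: centre of its underside; z up.
There are look-alikes about, which are no part of the job. What is shaped like the green_vial but pink is not meant. Leave any pink look-alike of the blue_jar alone.

How it is judged:
By the outcome, as a careful person would: the job done as asked, in the order asked, and still so for the second after the job is handed in, with the robot touching nothing.
It also fails if it takes over 104 s, if anything falls off the work surface, if the arm or the gripper's body presses on something with over 40 N, if the wrist force passes 120 N, or if a joint passes its speed limit or range.

ROBOT

A 6-joint arm with a two-finger parallel gripper is mounted at the origin on the work surface. World frame = base frame: x ahead of the robot, y to its left, z up, the work surface at z = 0. Lengths are in m, angles in rad, forces in N, time in s.
With the tool pointing down it reaches from about 0.3 to 0.775 m from the base axis. Payload 14.6 kg.
Tool frame: the origin (TCP) lies at the very end of the fingers, on their centre line; the grasp point (between the pads) lies ctrl.grasp_offset behind it (ctrl.grasp_offset is the distance from the TCP to the grasp point, in m); z points along the fingers, y is the direction in which the jaws open and shut (so a half turn about z gives the same grasp; the last joint's range is limited). The gripper opens to 94 mm and grips with 3 to 60 N. Pads are 16 mm wide; open, the fingers measure 119 mm over their backs; the gripper's body (75 mm by 177 mm) begins 78 mm behind the grasp point.
Start: joints at [1.244, 0.3, 1.521, -0, 1.321, -0.067], TCP at [0.141, 0.532, 0.183] pointing down, gripper open.
Joint ranges: [-3.03, 3.03], [-0.79, 2.21], [0.23, 2.52], [-1.04, 4.18], [0, 3.07], [-2.55, 2.55]. Speed limits (rad/s): [2.22, 2.22, 2.57, 3.14, 3.14, 3.14].

INTERFACE

Orientations are given as [roll, pitch, yaw] about the fixed x, y, z axes, in that order (R = Rz(yaw) Ry(pitch) Rx(roll)).
In Python, from station import ctrl gives the robot as it stands. The module is installed in compiled form; this text tells all that it offers.
- The arm moves only by the tool carry_out, never from a script. Its argument "deltas" is a list of rows, each an object of numbers: "x", "y", "z": the shift along the tool's x, y, z in units of 0.02 m (1.0 is 0.02 m); "wx", "wy", "wz": the turn, a rotation vector about the tool's x, y, z in units of 0.08 rad (1.0 is 0.08 rad); "jaw": the opening in per cent of the stroke, from 0 (shut) to 100 (fully open). A call has 1 to 12 rows; each row shifts and turns the commanded pose from where the row before left it, along the tool's axes as they then stand; what a row does not reach is not made up. A row lasts 1/12 s, in which the tool goes at most 41.7 mm and 7.16 degrees, less where a joint would pass 70% of its speed; a pose out of reach is approached as far as the arm can. A call with a number of a shift or a turn outside -1 to 1 is refused whole. A call with a gripper value outside its range is refused whole. The fingers move at their own pace and stop on an object; "squeeze" is the grip in N (left out, the last holds). Time passes only in rows, so rows that do not move let the fingers close. It gives the time, the measured TCP pose, the force and the opening at its end, in the units of the state.
- ctrl.get_obs(): the state, without advancing time (a new reading comes with each control period).
- ctrl.camera(name): name is "side" or "top"; returns the picture (384x512x3 uint8, blue, green, red); there is no depth.
- ctrl.camera_params(name): a dict with "mtx" (3x3 intrinsics, pixels), "origin" and "attitude" of the camera in the world. Camera axes: x right, y down, z forward; pixel columns grow to the right and rows downward; lengths in m; the calibration is good to about 2 mm. A picture is of the moment at which its call begins. camera_params takes no time and is no camera call.
- ctrl.hand_in(): hands the job in, once; it reports no verdict.
Trained networks look in the newest picture that a camera, given by its name, has taken for a name from the list of things; names that differ only in an ending like _2 or _b are one class to them, and where a whole thing is asked for, a point or a joint stands for the part that bears it (a point fixed in the world has none). Each returns a list of dicts, best first, with "conf" (0 to 1); they miss things now and then, are a little off and sometimes report something else, mostly with a low value. They report only what shows in the picture. A call takes as long as a camera call. They do not tell look-alikes from the thing itself.
- ctrl.boxes_of(camera, label): "rect" ([left, top, right, bottom] in pixels, round what is visible of it).
- ctrl.mark_of(camera, label): "position" ([row, column] in pixels: a listed point, or the origin of a listed thing).
The state is a dict: "time_s": time; "qpos": joint angles; "joint_vel": joint speeds; "tau": joint torques, N m; "ee_pos": TCP position; "eef_rot": TCP orientation; "force": force on the tool from outside, world axes, zero at the start; "moment": the same for the moment, N m; "grip_width": finger opening in m.
Only numpy, scipy, OpenCV 4.12 (cv2) and the standard library are available. Lean on these libraries where they do the work, as an engineer would, in place of code of your own. Each camera call takes 0.05 s, during which the arm holds its last target.

## Working session

There is one attempt and no reset: what is moved stays moved. The work goes in short steps, Python scripts to look and compute and a tool call to move; the robot and the scene stay as the last step left them, time stands still between calls to the robot, and variables do not carry over. Pictures are saved under pics/ and viewed, and the job is handed in when it is done.

Besides the shell and the picture viewer there is one more tool, called after ">>>" by a JSON object that holds its "name" and its "arguments", one argument or row to a line. carry_out: Moves the arm, as the interface text tells. Its arguments: {"type":"object","properties":{"deltas":{"type":"array"},"squeeze":{"type":"number"}},"required":["deltas"]}

```bash
mkdir -p pics
python3 - <<'E'
from station import ctrl
import cv2,numpy as np
for c in("side","top"):
    cv2.imwrite(f"pics/{c}0.png",ctrl.camera(c)); p=ctrl.camera_params(c); print(c,{k:np.round(v,4).tolist() for k,v in p.items()})
print(ctrl.get_obs(),ctrl.grasp_offset)
E
```

```text
side {'mtx': [[350.4104, 0.0, 253.6236], [0.0, 350.4104, 193.8563], [0.0, 0.0, 1.0]], 'origin': [0.4592, 0.8259, 0.5893], 'attitude': [-2.0734, -0.0174, -3.0641]}
top {'mtx': [[388.1972, 0.0, 253.8168], [0.0, 388.1972, 187.2417], [0.0, 0.0, 1.0]], 'origin': [0.2615, 0.0145, 1.244], 'attitude': [-2.9123, 0.0018, -1.5845]}
{'time_s': 0.1, 'qpos': array([ 1.24441682e+00,  3.00376343e-01,  1.52151021e+00, -3.48176843e-06,
        1.32071904e+00, -6.65916424e-02]), 'joint_vel': array([ 4.35742971e-06, -1.57803899e-03, -1.64964476e-03,  5.48098007e-04,
       -1.01598237e-03,  1.23412529e-03]), 'tau': array([ 4.69889983e-04, -5.32646620e+01, -3.53279507e+01,  7.09356135e-02,
        2.36155617e-02, -2.47116759e-05]), 'ee_pos': array([0.14119752, 0.53129832, 0.1827683 ]), 'eef_rot': array([-3.14058173e+00, -6.40384160e-05,  2.88180562e+00]), 'force': array([-0.37288714,  0.14582164, -0.24324938]), 'moment': array([-0.01448415, -0.01734915, -0.05021276]), 'grip_width': 0.09391439498155188} 0.0188
```

View pics/side0.png

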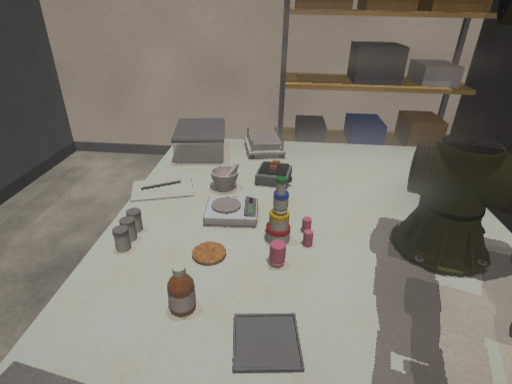

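View pics/top0.png

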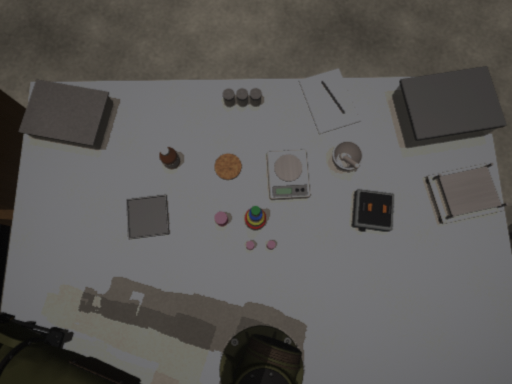

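```bash
cat > h.py <<'E'
from station import ctrl
import cv2,numpy as np
from scipy.spatial.transform import Rotation as R
P={c:ctrl.camera_params(c) for c in("side","top")}
def rot(c): return R.from_euler('xyz',P[c]['attitude']).as_matrix()
def proj(c,X):
    X=np.atleast_2d(X); q=(X-P[c]['origin'])@rot(c); q=q@np.array(P[c]['mtx']).T
    return q[:,:2]/q[:,2:]
def onz(c,uv,z):
    d=rot(c)@np.linalg.solve(np.array(P[c]['mtx']),[uv[0],uv[1],1.]); o=np.array(P[c]['origin'])
    return (o+d*(z-o[2])/d[2])[:2]
def circ(x,y,z,r,n=60):
    t=np.linspace(0,2*np.pi,n); return np.c_[x+r*np.cos(t),y+r*np.sin(t),0*t+z]
def draw(img,c,pts,s,off,col):
    uv=(proj(c,pts)+0.5-off)*s; cv2.polylines(img,[np.round(uv*16).astype(np.int32)],False,col,1,cv2.LINE_AA,4)
E
python3 - <<'E'
from h import *
for c in("side","top"):
    ctrl.camera(c)
    for n,z in dict(green_vial=.15,blue_jar=.088,yellow_jar=.044,red_jar=0,balance=0,shaker=0,cork_mat=0,tray=0,mortar=0,amber_bottle=0).items():
        for d in ctrl.mark_of(c,n)[:3]:
            if d['conf']>.3: r,k=d['position']; print(c,n,round(d['conf'],2),round(k,1),round(r,1),onz(c,(k,r),z).round(4))
E
```

```text
side green_vial 0.7 278.0 187.6 [ 0.4508 -0.0138]
side green_vial 0.65 308.0 244.2 [0.3846 0.232 ]
side green_vial 0.48 306.3 230.2 [0.3853 0.1812]
side blue_jar 0.84 283.5 213.0 [0.4322 0.0143]
side blue_jar 0.73 275.1 263.9 [0.4499 0.227 ]
side yellow_jar 0.8 277.1 226.1 [0.4474 0.0139]
side red_jar 0.81 275.5 238.1 [0.4498 0.0097]
side red_jar 0.45 226.2 217.2 [ 0.6051 -0.0846]
side balance 0.82 228.1 215.0 [ 0.601  -0.0979]
side shaker 0.95 273.2 180.1 [ 0.4669 -0.3594]
side cork_mat 0.8 209.2 254.2 [0.6234 0.0998]
side tray 0.81 264.7 339.6 [0.4635 0.3536]
side mortar 0.91 225.2 186.5 [ 0.6386 -0.2879]
side amber_bottle 0.69 181.4 307.2 [0.6493 0.2865]
top green_vial 0.64 252.4 246.1 [0.348  0.0193]
top green_vial 0.41 271.5 245.2 [ 0.3497 -0.0342]
top blue_jar 0.66 254.0 216.0 [0.4425 0.0136]
top blue_jar 0.5 223.8 218.7 [0.4356 0.1043]
top yellow_jar 0.55 256.8 219.8 [0.4374 0.005 ]
top red_jar 0.65 257.4 220.9 [0.4402 0.0028]
top balance 0.56 289.5 170.3 [ 0.608  -0.1066]
top shaker 0.95 368.3 209.3 [ 0.4731 -0.3578]
top shaker 0.41 287.9 171.9 [ 0.6026 -0.1011]
top cork_mat 0.8 228.3 165.4 [0.6278 0.0968]
top cork_mat 0.45 286.3 168.1 [ 0.6157 -0.0962]
top tray 0.98 149.9 216.8 [0.4584 0.3502]
top tray 0.34 254.4 211.0 [0.4727 0.012 ]
top mortar 0.74 344.8 159.6 [ 0.6425 -0.2928]
top amber_bottle 0.64 171.5 161.2 [0.6452 0.2868]
top amber_bottle 0.37 257.6 218.8 [0.447 0.002]
```

```bash
cat > ov.py <<'E'
from h import *
import json,sys
def sq(x,y,z,a,b,yaw):
    p=np.array([[a,b],[-a,b],[-a,-b],[a,-b],[a,b]])/2; c,s=np.cos(yaw),np.sin(yaw)
    return np.c_[p@np.array([[c,s],[-s,c]])+[x,y],np.full(5,z)]
def overlay(c,box,s,est,fn,img=None):
    if img is None: img=ctrl.camera(c)
    l,t,w,h=box; cr=cv2.resize(img[t:t+h,l:l+w],None,fx=s,fy=s,interpolation=cv2.INTER_CUBIC)
    for pts,col in est: draw(cr,c,pts,s,np.array([l,t]),col)
    cv2.imwrite(fn,cr)
E
cat > e1.py <<'E'
from ov import *
def shapes(d):
    o=[]
    W=(255,255,0)
    x,y=d['stack']; 
    for z,r,col in((.194,.013,(0,255,0)),(.18,.013,(0,255,0)),(.15,.02,(255,0,0)),(.136,.02,(255,0,0)),(.088,.027,(0,255,255)),(.074,.027,(0,255,255)),(.044,.034,(0,0,255)),(.03,.034,(0,0,255)),(0,.034,(0,0,255))): o.append((circ(x,y,z,r),col))
    o.append((circ(*d['balance'],.042,.045),W)); 
    o.append((circ(*d['cork'],.01,.045),W))
    x,y,w=d['tray']; o.append((sq(x,y,.01,.13,.13,w),W))
    x,y,w=d['shaker']; o.append((sq(x,y,.052,.12,.12,w),W)); o.append((sq(x,y,.072,.02,.034,w),(255,0,255))); o.append((sq(x,y,.072,.02,.092,w),(255,0,255)))
    return o
E
python3 - <<'E'
from e1 import *
d=dict(stack=(.445,.012),balance=(.605,-.1),cork=(.6255,.098),tray=(.461,.352,0),shaker=(.470,-.3585,0))
s=shapes(d)
I=ctrl.camera("top");J=ctrl.camera("side")
cv2.imwrite("pics/T.png",I);cv2.imwrite("pics/S.png",J)
overlay("top",(200,140,130,100),6,s,"pics/a1.png",I)
overlay("side",(180,160,140,120),5,s,"pics/a2.png",J)
overlay("top",(335,170,80,75),8,s,"pics/a3.png",I)
overlay("side",(235,140,80,60),8,s,"pics/a4.png",J)
E
```

```text
(no output)
```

View pics/a1.png

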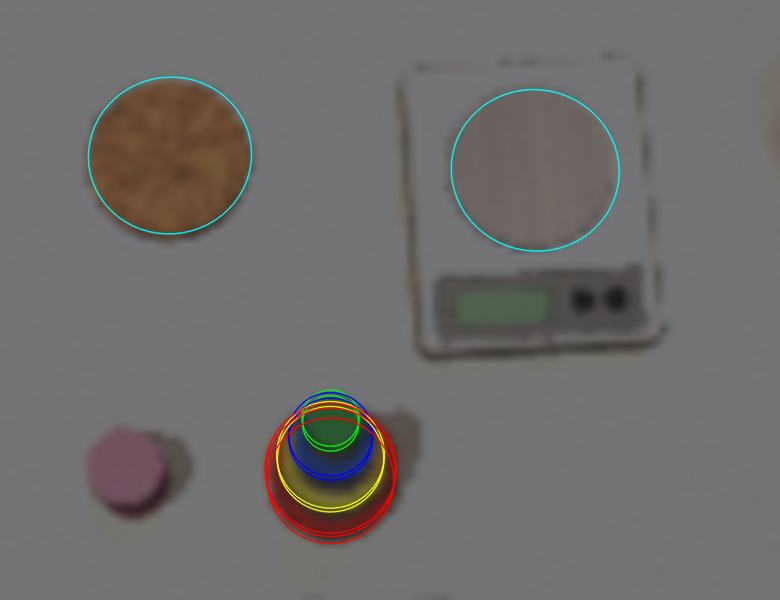

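View pics/a2.png

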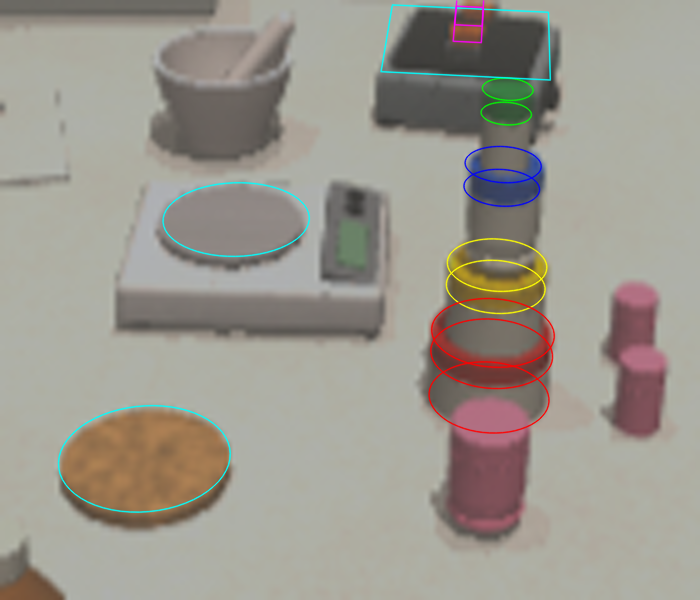

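View pics/a3.png

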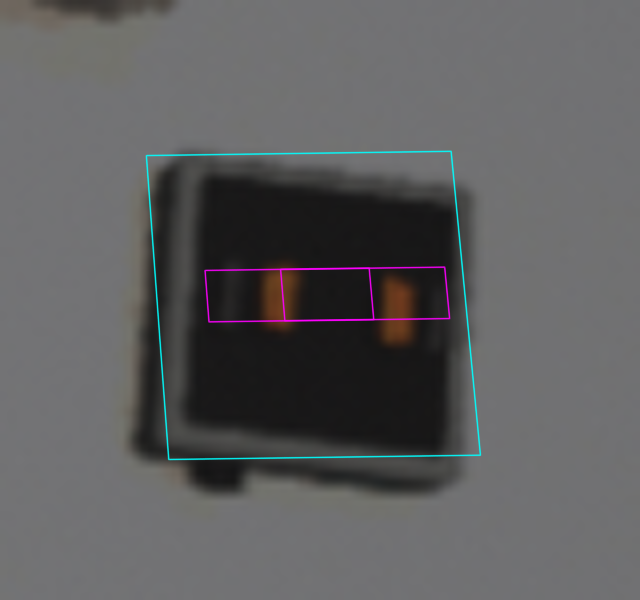

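View pics/a4.png

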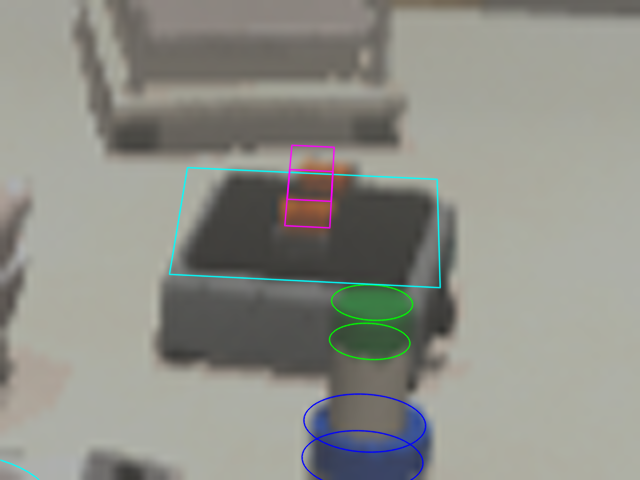

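```bash
cat > fit.py <<'E'
from ov import *
from scipy.optimize import least_squares
HUE=dict(green=(45,85),blue=(105,130),yellow=(20,34),red=(0,8),orange=(3,19))
def mask(img,col,box,smin=90,vmin=25):
    h=cv2.cvtColor(img,cv2.COLOR_BGR2HSV); lo,hi=HUE[col]
    m=((h[...,0]>=lo)&(h[...,0]<=hi)&(h[...,1]>=smin)&(h[...,2]>=vmin))
    if col=='red': m|=(h[...,0]>=176)&(h[...,1]>=smin+60)
    z=np.zeros_like(m); l,t,w,hh=box; z[t:t+hh,l:l+w]=1; m&=z
    n,lab,st,ce=cv2.connectedComponentsWithStats(m.astype(np.uint8))
    if n<2: return None
    i=1+np.argmax(st[1:,4]); return lab==i
S=6
def render(c,parts,shape=(384,512)):
    L=np.zeros((shape[0]*S,shape[1]*S),np.uint8)
    for k,pts in parts:
        hull=cv2.convexHull(((proj(c,pts)+.5)*S).astype(np.float32)).astype(np.int32); cv2.fillPoly(L,[hull],k)
    return L
def cyl(x,y,z0,z1,r): return np.r_[circ(x,y,z0,r),circ(x,y,z1,r)]
STK=[('red',0,.044,.034,1),('yellow',.044,.088,.027,2),('blue',.088,.15,.02,3),('green',.15,.194,.013,4)]
def parts_stack(p):
    o=[]
    for i,(n,z0,z1,r,k) in enumerate(STK):
        x,y=p[2*i:2*i+2]; o+= [(10,cyl(x,y,z0,z1-.014,r)),(k,cyl(x,y,z1-.014,z1,r))]
    return o
def cen(m): 
    v,u=np.nonzero(m); return np.array([u.mean(),v.mean(),len(u)])
E
python3 - <<'E'
from fit import *
I=dict(top=cv2.imread("pics/T.png"),side=cv2.imread("pics/S.png"))
B=dict(top=(235,195,42,42),side=(262,172,34,76))
obs={}
for c in I:
    for n,*_ in STK:
        m=mask(I[c],n,B[c]); obs[c,n]=cen(m) if m is not None else None; print(c,n,obs[c,n])
for cs in(['top'],['side'],['top','side']):
    def f(p):
        r=[]
        for c in cs:
            L=render(c,parts_stack(p))
            for n,*_,k in STK:
                e=cen(L==k); e[:2]=(e[:2]+.5)/S-.5; r+=list(e[:2]-obs[c,n][:2])
        return np.array(r)
    s=least_squares(f,[.445,.012]*4,diff_step=5e-3 ,x_scale=.01)
    print(cs,s.x.reshape(4,2).round(4).tolist(),f(s.x).round(2))
E
```

```text
top red [254.17708333 222.58333333  96.        ]
top yellow [254.46575342 221.1369863   73.        ]
top blue [255.05084746 215.94915254  59.        ]
top green [255.20634921 210.11111111  63.        ]
side red [277.28301887 231.42138365 159.        ]
side yellow [278.75483871 216.38064516 155.        ]
side blue [281.4125 196.025   80.    ]
side green [281.23684211 177.86842105  38.        ]
['top'] [[0.441, 0.0115], [0.4392, 0.011], [0.4408, 0.0103], [0.4433, 0.0101]] [ 0.01  0.01 -0.   -0.   -0.01  0.01  0.    0.01]
['side'] [[0.4447, 0.0119], [0.4428, 0.0076], [0.4413, 0.0144], [0.4439, -0.0002]] [-0.    0.02  0.02  0.14  0.   -0.01  0.02 -0.21]
['top', 'side'] [[0.4429, 0.0115], [0.4416, 0.011], [0.441, 0.0106], [0.4435, 0.0102]] [ 0.04 -0.54  0.13 -0.92 -0.23 -0.09 -0.02 -0.08  0.57  0.12  0.94  0.61
  0.27 -0.04  0.15  1.54]
```

Run:
```python
from fit import *
I=dict(top=cv2.imread("pics/T.png"),side=cv2.imread("pics/S.png"))
# cork
for c,b in dict(top=(205,145,50,45),side=(185,238,45,32)).items():
    m=mask(I[c],'orange',b,60); o=cen(m)
    def f(p):
        L=render(c,[(1,cyl(p[0],p[1],0,.01,.045))]); e=cen(L==1); return (e[:2]+.5)/S-.5-o[:2]
    s=least_squares(f,[.625,.098],diff_step=5e-3,x_scale=.01); L=render(c,[(1,cyl(s.x[0],s.x[1],0,.01,.045))]);print('cork',c,s.x.round(4),o[2],(L==1).sum()/S/S)
# print grey crops HSV for pan
h=cv2.cvtColor(I['top'],cv2.COLOR_BGR2HSV); print(I['top'][167,265:312].tolist()); print(I['side'][204,205:262].tolist())
# orange jaws
for c,b in dict(top=(360,198,35,20),side=(262,152,25,20)).items():
    hh=cv2.cvtColor(I[c],cv2.COLOR_BGR2HSV); l,t,w,g=b
    m=np.zeros((384,512),np.uint8); m[t:t+g,l:l+w]=((hh[...,0]<20)&(hh[...,1]>100)&(hh[...,2]>50))[t:t+g,l:l+w]
    n,lab,st,ce=cv2.connectedComponentsWithStats(m); print(c,[(st[i].tolist(),ce[i].round(2).tolist(), onz(c,ce[i],.068).round(4).tolist()) for i in range(1,n)])
for n,b,c in(("tray",(118,185,62,62),"top"),("tray2",(225,305,85,70),"side")):
    l,t,w,g=b; cv2.imwrite(f"pics/{n}.png",cv2.resize(I[c][t:t+g,l:l+w],None,fx=8,fy=8,interpolation=cv2.INTER_CUBIC))
```

```text
cork top [0.6239 0.0987] 554.0 583.6388888888889
cork side [0.6244 0.0997] 646.0 685.8888888888888
[[117, 115, 116], [106, 110, 112], [84, 90, 93], [98, 101, 103], [113, 113, 113], [117, 115, 115], [118, 116, 116], [117, 115, 115], [116, 114, 114], [103, 105, 109], [94, 98, 105], [95, 98, 106], [95, 98, 106], [95, 99, 106], [96, 101, 108], [95, 99, 106], [95, 98, 106], [94, 98, 105], [94, 98, 105], [96, 100, 107], [96, 100, 107], [96, 100, 107], [95, 99, 106], [96, 100, 108], [98, 101, 109], [99, 103, 110], [98, 103, 110], [98, 102, 109], [97, 101, 109], [99, 102, 110], [98, 101, 109], [96, 100, 108], [95, 100, 107], [95, 100, 107], [96, 100, 108], [96, 100, 107], [101, 104, 110], [112, 112, 114], [117, 115, 115], [118, 116, 116], [117, 115, 115], [115, 113, 114], [95, 96, 99], [105, 105, 107], [116, 114, 114], [118, 116, 116], [118, 116, 116]]
[[164, 175, 174], [160, 170, 169], [161, 166, 172], [178, 174, 174], [179, 176, 174], [179, 176, 174], [161, 160, 162], [135, 138, 144], [130, 135, 142], [130, 135, 142], [131, 135, 142], [130, 135, 141], [130, 135, 141], [131, 135, 141], [132
[... 273 characters left out ...]
 136, 143], [132, 136, 143], [133, 137, 144], [133, 137, 143], [133, 137, 144], [140, 145, 150], [168, 172, 171], [171, 175, 173], [171, 175, 173], [170, 175, 173], [108, 111, 112], [105, 106, 108], [99, 102, 103], [104, 121, 107], [104, 123, 106], [104, 122, 108], [104, 119, 108], [106, 112, 109], [106, 112, 109], [106, 109, 110], [106, 108, 111], [151, 157, 166], [121, 127, 132], [156, 167, 169], [160, 172, 174], [161, 173, 173], [161, 172, 174]]
top [([368, 203, 5, 8, 32], [369.62, 206.53], [0.4701, -0.3422]), ([383, 205, 4, 8, 30], [384.4, 208.5], [0.4633, -0.387])]
side [([273, 160, 6, 4, 16], [275.19, 161.56], [0.4631, -0.3781]), ([270, 165, 7, 4, 23], [273.0, 166.22], [0.47, -0.335])]
```

View pics/tray.png

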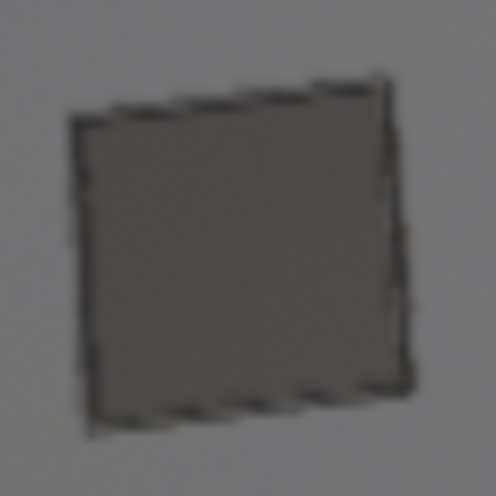

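View pics/tray2.png

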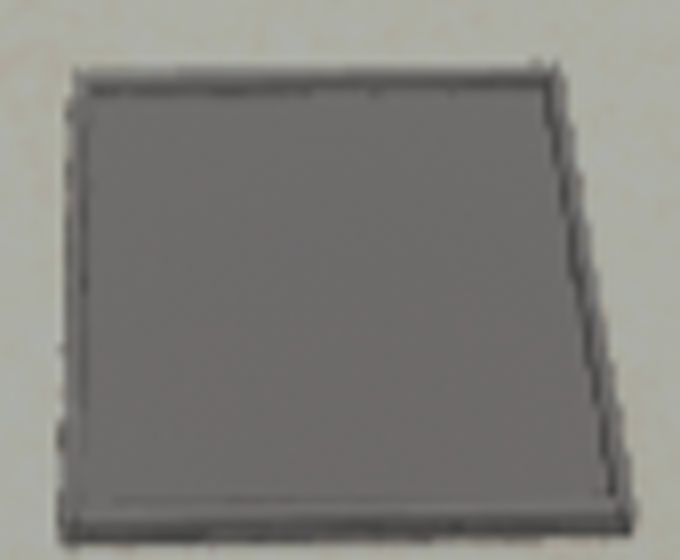

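Run:
```python
from fit import *
I=dict(top=cv2.imread("pics/T.png"),side=cv2.imread("pics/S.png"))
G={c:cv2.cvtColor(I[c],cv2.COLOR_BGR2GRAY) for c in I}
def quad(m):
    m=(m*1).astype(np.uint8); n,l,st,ce=cv2.connectedComponentsWithStats(m); i=1+np.argmax(st[1:,4]); m=(l==i).astype(np.uint8)
    cn=max(cv2.findContours(m,0,1)[0],key=cv2.contourArea); return cn[:,0].astype(float),m
def fitq(c,m,z,a0,x0,closed=True):
    # fit square (x,y,yaw,size) by IoU-ish moments using rendered mask
    cn,m=quad(m)
    hull=cv2.convexHull(cn.astype(np.int32)); f0=np.zeros_like(m); cv2.fillPoly(f0,[hull],1)
    t=cv2.GaussianBlur(f0.astype(np.float32),(0,0),1.5)
    def f(p):
        L=render(c,[(1,sq(p[0],p[1],z,p[3],p[3],p[2]))]); r=cv2.resize((L==1).astype(np.float32),(512,384),interpolation=cv2.INTER_AREA)
        return (cv2.GaussianBlur(r,(0,0),1.5)-t).ravel()
    s=least_squares(f,x0+[a0],diff_step=1e-2,x_scale=[.01,.01,.05,.01]); return s.x.round(4),round(s.cost,2)
def box(m,l,t,w,h): z=np.zeros_like(m);z[t:t+h,l:l+w]=1;return m&z
for th in(24,32,40): print('shaker top',fitq('top',box(G['top']<th,345,180,60,60),.052,.1,[.47,-.36,-.15]))
for th in(90,): print('tray top',fitq('top',box(G['top']<th,120,185,60,65),.010,.13,[.46,.352,.1]))
for th in(120,130): print('tray side',fitq('side',box(G['side']<th,225,308,85,70),.006,.13,[.46,.352,.1]))
for th in(60,70,80): print('shaker side',fitq('side',box(G['side']<th,250,150,50,32),.052,.1,[.47,-.36,-.15]))
# pan: r-b diff
for c,b,z in(('top',(268,148,42,38),.042),('side',(209,192,34,24),.042)):
    d=I[c].astype(int); m=box((d[...,2]-d[...,0]>=6)&(G[c]<(108 if c=='top' else 142)),*b); cn,m=quad(m); e=cv2.fitEllipse(cv2.convexHull(cn.astype(np.int32))); print(c,e, onz(c,e[0],z), cen(m),onz(c,cen(m)[:2],z))
    L=render(c,[(1,circ(*onz(c,e[0],z),z,.045))]); print(cen(L==1)/[S,S,S*S])
```

```text
shaker top (array([ 0.4668, -0.3746, -0.1508, -0.077 ]), np.float32(21.81))
shaker top (array([ 0.4663, -0.3628, -0.1475,  0.0981]), np.float32(0.78))
shaker top (array([ 0.4663, -0.3626, -0.1537,  0.1001]), np.float32(0.52))
tray top (array([0.4584, 0.3553, 0.1032, 0.134 ]), np.float32(1.26))
tray side (array([0.4612, 0.3607, 0.0997, 0.1328]), np.float32(4.17))
tray side (array([0.4608, 0.3602, 0.0984, 0.1345]), np.float32(8.56))Traceback (most recent call last):
  File "<stdin>", line 20, in <module>
  File "<stdin>", line 9, in fitq
  File "<stdin>", line 5, in quad
    return _wrapfunc(a, 'argmax', axis=axis, out=out, **kwds)
    return bound(*args, **kwds)
ValueError: attempt to get argmax of an empty sequence
```

Run:
```python
from fit import *
from e1 import shapes
I=dict(top=cv2.imread("pics/T.png"),side=cv2.imread("pics/S.png"))
G={c:cv2.cvtColor(I[c],cv2.COLOR_BGR2GRAY) for c in I}
def box(m,l,t,w,h): z=np.zeros_like(m);z[t:t+h,l:l+w]=1;return m&z
for c,b,z in(('top',(268,148,42,38),.042),('side',(209,195,34,19),.042)):
    d=I[c].astype(int); m=box((d[...,2]-d[...,0]>=6)&(G[c]<(108 if c=='top' else 150)),*b).astype(np.uint8)
    n,l,st,ce=cv2.connectedComponentsWithStats(m); i=1+np.argmax(st[1:,4]); print(c,st[i],ce[i],onz(c,ce[i],z))
    L=render(c,[(1,circ(*onz(c,ce[i],z),z,.045))]); print(cen(L==1)/[S,S,S*S])
d=dict(stack=(.442,.0107),balance=(.606,-.102),cork=(.624,.0992),tray=(.4595,.356,.1),shaker=(.4665,-.3625,-.15))
s=shapes(d); s.append((sq(.4665,-.3625,.052,.1,.1,-.15),(0,255,0)));s.append((sq(.4665,-.3625,.0,.12,.12,-.15),(0,255,0)))
overlay("side",(180,140,140,120),5,s,"pics/b2.png",I['side'])
overlay("top",(335,170,80,75),8,s,"pics/b3.png",I['top'])
overlay("side",(235,140,80,60),8,s,"pics/b4.png",I['side'])
```

```text
top [274 155  28  26 577] [287.93760832 167.52166378] [ 0.60562983 -0.09782271]
[288.33704014 168.03675786 597.        ]
side [211 196  30  18 392] [225.64285714 205.16326531] [ 0.60626393 -0.0869601 ]
[226.04944366 205.84319333 354.5       ]
```

View pics/b2.png

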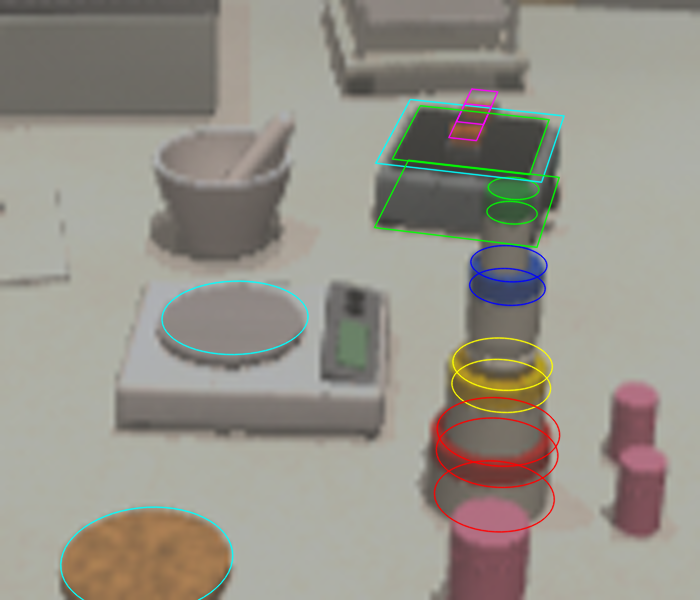

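View pics/b3.png

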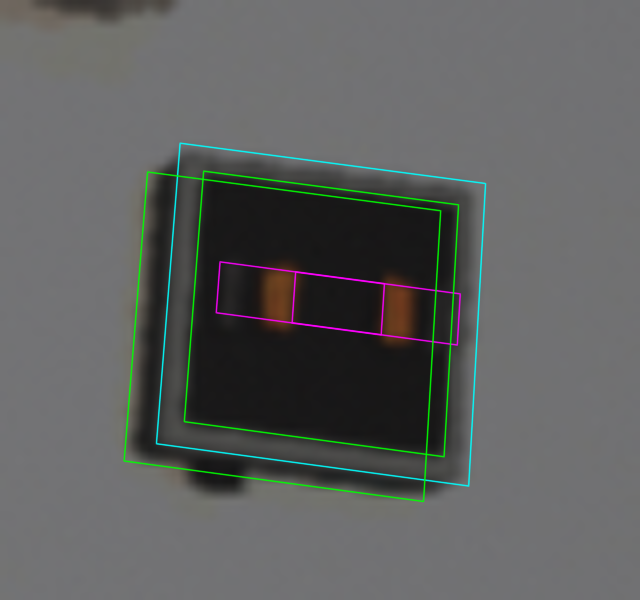

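View pics/b4.png

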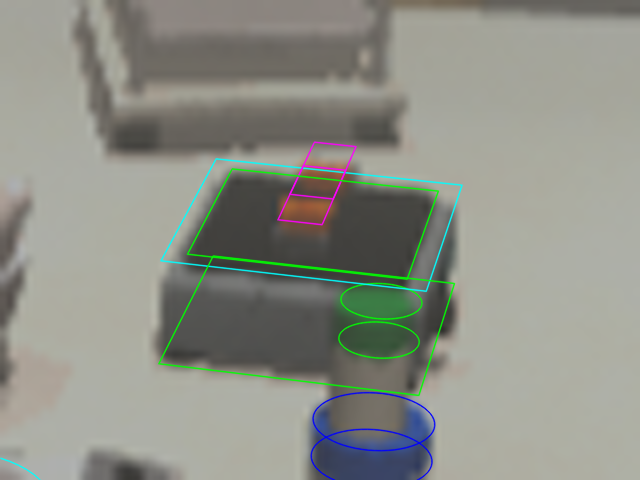

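>>> {"name": "carry_out", "arguments": {
  "deltas": [
    {"z":-0.25,"wz":1,"jaw":100},
    {"z":-0.25,"wz":1},
    {"z":-0.25,"wz":1},
    {"z":-0.25,"wz":1},
    {"z":-0.25,"wz":1},
    {"z":-0.25,"wz":1},
    {"z":-0.25,"wz":1},
    {"z":-0.25,"wz":1},
    {"z":-0.25,"wz":1},
    {"z":-0.25,"wz":1},
    {"z":-0.25,"wz":1},
    {"z":-0.25,"wz":1}
  ],
  "squeeze": 15
}}

```text
invalid input
```

>>> {"name": "carry_out", "arguments": {
  "deltas": [
    {"wz":1},
    {"wz":1},
    {"wz":1},
    {"wz":1},
    {"wz":0.4},
    {}
  ]
}}

```text
invalid input
```

```bash
cat > go.py <<'E'
import sys
from h import *
def rel(t):
    o=ctrl.get_obs(); Rm=R.from_euler('xyz',o['eef_rot']).as_matrix()
    d=Rm.T@(np.array(t)-o['ee_pos'])/.02; return o,d
if __name__=='__main__':
    o,d=rel([float(v) for v in sys.argv[1:4]])
    print('t',round(o['time_s'],2),'pos',o['ee_pos'].round(4),'rot',o['eef_rot'].round(4),'units',d.round(2),'F',o['force'].round(1),'w',round(o['grip_width'],4))
E
python3 go.py .443 .0108 .24
```

```text
t 1.3 pos [0.1413 0.5315 0.1832] rot [-3.1415 -0.      2.8818] units [-21.27 -21.29  -2.84] F [-0.1 -0.1 -0.7] w 0.094
```

>>> {"name": "carry_out", "arguments": {
  "deltas": [
    {"x":0,"y":0,"z":-0.25,"wx":0,"wy":0,"wz":1,"jaw":100},
    {"x":0,"y":0,"z":-0.25,"wx":0,"wy":0,"wz":1,"jaw":100},
    {"x":0,"y":0,"z":-0.25,"wx":0,"wy":0,"wz":1,"jaw":100},
    {"x":0,"y":0,"z":-0.25,"wx":0,"wy":0,"wz":1,"jaw":100},
    {"x":0,"y":0,"z":-0.25,"wx":0,"wy":0,"wz":1,"jaw":100},
    {"x":0,"y":0,"z":-0.25,"wx":0,"wy":0,"wz":1,"jaw":100},
    {"x":0,"y":0,"z":-0.25,"wx":0,"wy":0,"wz":1,"jaw":100},
    {"x":0,"y":0,"z":-0.25,"wx":0,"wy":0,"wz":1,"jaw":100},
    {"x":0,"y":0,"z":-0.25,"wx":0,"wy":0,"wz":1,"jaw":100},
    {"x":0,"y":0,"z":-0.25,"wx":0,"wy":0,"wz":1,"jaw":100},
    {"x":0,"y":0,"z":-0.25,"wx":0,"wy":0,"wz":1,"jaw":100},
    {"x":0,"y":0,"z":-0.25,"wx":0,"wy":0,"wz":1,"jaw":100}
  ],
  "squeeze": 15
}}

```text
time_s: 2.3
ee_pos: [0.1413, 0.5315, 0.2435]
eef_rot: [-3.142, 0.0, 1.918]
force: [-0.6, 0.1, -0.5]
grip_width: 0.094
```

>>> {"name": "carry_out", "arguments": {
  "deltas": [
    {"x":0,"y":0,"z":0,"wx":0,"wy":0,"wz":1,"jaw":100},
    {"x":0,"y":0,"z":0,"wx":0,"wy":0,"wz":1,"jaw":100},
    {"x":0,"y":0,"z":0,"wx":0,"wy":0,"wz":1,"jaw":100},
    {"x":0,"y":0,"z":0,"wx":0,"wy":0,"wz":1,"jaw":100},
    {"x":0,"y":0,"z":0,"wx":0,"wy":0,"wz":0.34,"jaw":100},
    {"x":-1,"y":0.5,"z":0,"wx":0,"wy":0,"wz":0,"jaw":100},
    {"x":-1,"y":0.5,"z":0,"wx":0,"wy":0,"wz":0,"jaw":100},
    {"x":-1,"y":0.5,"z":0,"wx":0,"wy":0,"wz":0,"jaw":100},
    {"x":-1,"y":0.5,"z":0,"wx":0,"wy":0,"wz":0,"jaw":100},
    {"x":-1,"y":0.5,"z":0,"wx":0,"wy":0,"wz":0,"jaw":100},
    {"x":-1,"y":0.5,"z":0,"wx":0,"wy":0,"wz":0,"jaw":100},
    {"x":-1,"y":0.5,"z":0,"wx":0,"wy":0,"wz":0,"jaw":100}
  ]
}}

```text
time_s: 3.3
ee_pos: [0.2121, 0.3908, 0.2433]
eef_rot: [3.141, -0.0, 1.575]
force: [0.4, 0.3, 0.5]
grip_width: 0.0939
```

```bash
python3 go.py .443 .0108 .24
```

```text
t 3.3 pos [0.2121 0.3908 0.2433] rot [ 3.1414e+00 -2.0000e-04  1.5747e+00] units [-19.04  11.47   0.16] F [0.4 0.3 0.5] w 0.0939
```

>>> {"name": "carry_out", "arguments": {
  "deltas": [
    {"x":-1,"y":0.6,"z":0,"wx":0,"wy":0,"wz":0,"jaw":100},
    {"x":-1,"y":0.6,"z":0,"wx":0,"wy":0,"wz":0,"jaw":100},
    {"x":-1,"y":0.6,"z":0,"wx":0,"wy":0,"wz":0,"jaw":100},
    {"x":-1,"y":0.6,"z":0,"wx":0,"wy":0,"wz":0,"jaw":100},
    {"x":-1,"y":0.6,"z":0,"wx":0,"wy":0,"wz":0,"jaw":100},
    {"x":-1,"y":0.6,"z":0,"wx":0,"wy":0,"wz":0,"jaw":100},
    {"x":-1,"y":0.6,"z":0,"wx":0,"wy":0,"wz":0,"jaw":100},
    {"x":-1,"y":0.6,"z":0,"wx":0,"wy":0,"wz":0,"jaw":100},
    {"x":-1,"y":0.6,"z":0,"wx":0,"wy":0,"wz":0,"jaw":100},
    {"x":-1,"y":0.6,"z":0,"wx":0,"wy":0,"wz":0,"jaw":100},
    {"x":-1,"y":0.6,"z":0,"wx":0,"wy":0,"wz":0,"jaw":100},
    {"x":-1,"y":0.6,"z":0,"wx":0,"wy":0,"wz":0,"jaw":100}
  ]
}}

```text
time_s: 4.3
ee_pos: [0.3572, 0.1513, 0.2434]
eef_rot: [3.141, -0.0, 1.575]
force: [0.3, -0.4, 0.6]
grip_width: 0.0943
```

>>> {"name": "carry_out", "arguments": {
  "deltas": [
    {"x":-1,"y":0.6,"z":0,"wx":0,"wy":0,"wz":0,"jaw":100},
    {"x":-1,"y":0.6,"z":0,"wx":0,"wy":0,"wz":0,"jaw":100},
    {"x":-1,"y":0.6,"z":0,"wx":0,"wy":0,"wz":0,"jaw":100},
    {"x":-1,"y":0.6,"z":0,"wx":0,"wy":0,"wz":0,"jaw":100},
    {"x":-1,"y":0.6,"z":0,"wx":0,"wy":0,"wz":0,"jaw":100},
    {"x":-1,"y":0.6,"z":0,"wx":0,"wy":0,"wz":0,"jaw":100},
    {"x":0,"y":0,"z":0,"wx":0,"wy":0,"wz":0,"jaw":100},
    {"x":0,"y":0,"z":0,"wx":0,"wy":0,"wz":0,"jaw":100}
  ]
}}

```text
time_s: 4.97
ee_pos: [0.4293, 0.0321, 0.2431]
eef_rot: [-3.141, -0.0, 1.573]
force: [-1.0, -0.4, 0.0]
grip_width: 0.0943
```

```bash
python3 go.py .443 .0108 .157
```

```text
t 4.97 pos [0.4293 0.0321 0.2431] rot [-3.1411e+00 -1.0000e-04  1.5727e+00] units [-1.07  0.69  4.3 ] F [-1.  -0.4  0. ] w 0.0943
```

>>> {"name": "carry_out", "arguments": {
  "deltas": [
    {"x":-0.54,"y":0.35,"z":0,"wx":0,"wy":0,"wz":0,"jaw":60},
    {"x":-0.53,"y":0.34,"z":0,"wx":0,"wy":0,"wz":0,"jaw":60},
    {"x":0,"y":0,"z":0.6,"wx":0,"wy":0,"wz":0,"jaw":60},
    {"x":0,"y":0,"z":0.6,"wx":0,"wy":0,"wz":0,"jaw":60},
    {"x":0,"y":0,"z":0.6,"wx":0,"wy":0,"wz":0,"jaw":60},
    {"x":0,"y":0,"z":0,"wx":0,"wy":0,"wz":0,"jaw":60}
  ]
}}

```text
time_s: 5.47
ee_pos: [0.4425, 0.0111, 0.2054]
eef_rot: [-3.139, -0.0, 1.575]
force: [-0.1, 0.3, -1.2]
grip_width: 0.058
```

```bash
python3 go.py .443 .0108 .157
python3 - <<'E'
from ov import *
o=ctrl.get_obs();x,y,z=o['ee_pos']
s=[(circ(.443,.0108,.194,.013),(0,255,0)),(circ(x,y,z,.003),(0,0,255))]
overlay("side",(230,120,100,100),6,s,"pics/c1.png")
overlay("top",(215,170,80,80),7,s,"pics/c2.png")
E
```

```text
t 5.47 pos [0.4425 0.0111 0.2054] rot [-3.1386e+00 -1.0000e-04  1.5750e+00] units [-0.02  0.03  2.42] F [-0.1  0.3 -1.2] w 0.058
```

View pics/c1.png

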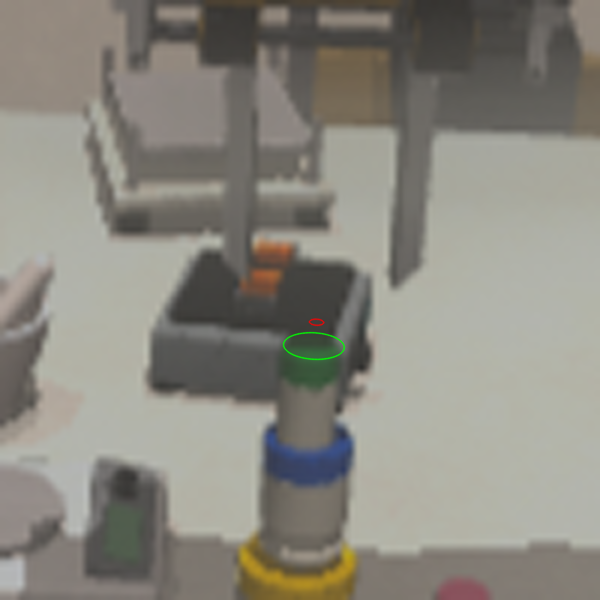

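View pics/c2.png

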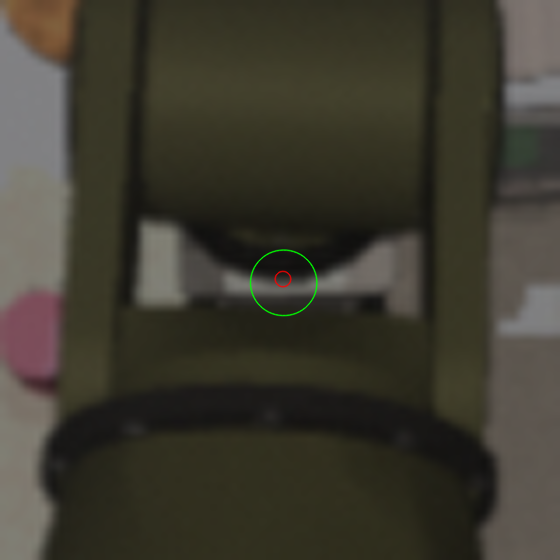

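>>> {"name": "carry_out", "arguments": {
  "deltas": [
    {"x":0,"y":0,"z":0.5,"wx":0,"wy":0,"wz":0,"jaw":60},
    {"x":0,"y":0,"z":0.5,"wx":0,"wy":0,"wz":0,"jaw":60},
    {"x":0,"y":0,"z":0.4,"wx":0,"wy":0,"wz":0,"jaw":60},
    {"x":0,"y":0,"z":0,"wx":0,"wy":0,"wz":0,"jaw":60},
    {"x":0,"y":0,"z":0,"wx":0,"wy":0,"wz":0,"jaw":60}
  ]
}}

```text
time_s: 5.98
ee_pos: [0.4429, 0.0113, 0.1788]
eef_rot: [-3.141, -0.0, 1.575]
force: [-0.5, 1.0, -0.1]
grip_width: 0.0561
```

```bash
python3 go.py .443 .0108 .157
python3 - <<'E'
from ov import *
o=ctrl.get_obs();x,y,z=o['ee_pos'];w=o['grip_width']/2
s=[(circ(.443,.0108,.194,.013),(0,255,0))]
for q in(-w,w): s.append((np.array([[x+q,y-.008,z],[x+q,y+.008,z],[x+q,y+.008,z+.05],[x+q,y-.008,z+.05],[x+q,y-.008,z]]),(0,0,255)))
overlay("side",(245,130,70,70),8,s,"pics/c3.png")
E
```

```text
t 5.98 pos [0.4429 0.0113 0.1788] rot [-3.1406 -0.      1.5746] units [-0.02  0.01  1.09] F [-0.5  1.  -0.1] w 0.0561
```

View pics/c3.png

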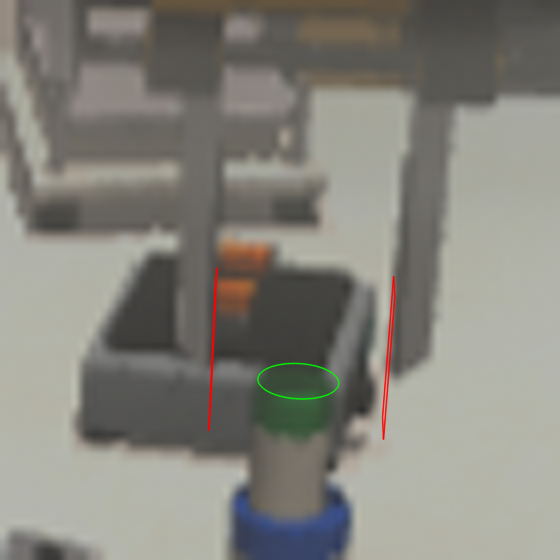

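>>> {"name": "carry_out", "arguments": {
  "deltas": [
    {"x":0,"y":0,"z":0.4,"wx":0,"wy":0,"wz":0,"jaw":60},
    {"x":0,"y":0,"z":0.4,"wx":0,"wy":0,"wz":0,"jaw":60},
    {"x":0,"y":0,"z":0.3,"wx":0,"wy":0,"wz":0,"jaw":60},
    {"x":0,"y":0,"z":0,"wx":0,"wy":0,"wz":0,"jaw":60},
    {"x":0,"y":0,"z":0,"wx":0,"wy":0,"wz":0,"jaw":60}
  ]
}}

```text
time_s: 6.45
ee_pos: [0.4429, 0.0113, 0.1568]
eef_rot: [-3.141, -0.0, 1.575]
force: [-0.1, -0.5, 0.2]
grip_width: 0.0561
```

```bash
cat > fo.py <<'E'
from ov import *
import sys
o=ctrl.get_obs();x,y,z=o['ee_pos'];w=o['grip_width']/2
s=[]
for q in(-w,w): s.append((np.array([[x+q,y-.008,z],[x+q,y+.008,z],[x+q,y+.008,z+.05],[x+q,y-.008,z+.05],[x+q,y-.008,z]]),(0,0,255)))
l,t,ww,h=map(int,sys.argv[2:6])
overlay("side",(l,t,ww,h),min(700//ww,600//h),s,sys.argv[1])
print(o['ee_pos'].round(4),o['force'].round(2),round(o['grip_width'],4),round(o['time_s'],2))
E
python3 fo.py pics/c4.png 245 130 70 75
```

```text
[0.4429 0.0113 0.1568] [-0.14 -0.48  0.17] 0.0561 6.45
```

View pics/c4.png

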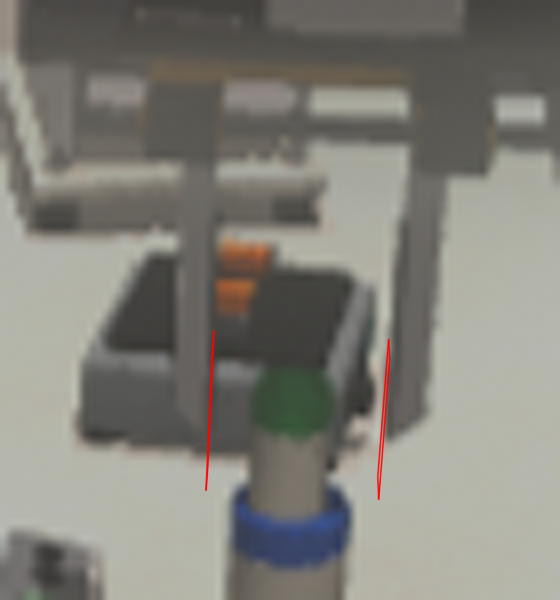

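>>> {"name": "carry_out", "arguments": {
  "deltas": [
    {"x":0,"y":0,"z":0.25,"wx":0,"wy":0,"wz":0,"jaw":60},
    {"x":0,"y":0,"z":0,"wx":0,"wy":0,"wz":0,"jaw":40},
    {"x":0,"y":0,"z":0,"wx":0,"wy":0,"wz":0,"jaw":34},
    {"x":0,"y":0,"z":0,"wx":0,"wy":0,"wz":0,"jaw":30},
    {"x":0,"y":0,"z":0,"wx":0,"wy":0,"wz":0,"jaw":26},
    {"x":0,"y":0,"z":0,"wx":0,"wy":0,"wz":0,"jaw":20},
    {"x":0,"y":0,"z":0,"wx":0,"wy":0,"wz":0,"jaw":10},
    {"x":0,"y":0,"z":0,"wx":0,"wy":0,"wz":0,"jaw":0},
    {"x":0,"y":0,"z":0,"wx":0,"wy":0,"wz":0,"jaw":0},
    {"x":0,"y":0,"z":0,"wx":0,"wy":0,"wz":0,"jaw":0}
  ],
  "squeeze": 10
}}

```text
time_s: 7.33
ee_pos: [0.4431, 0.0113, 0.1524]
eef_rot: [3.141, 0.0, 1.575]
force: [0.8, 0.5, 1.4]
grip_width: 0.0258
```

```bash
python3 fo.py pics/c5.png 245 130 70 75
```

```text
[0.4431 0.0113 0.1524] [0.84 0.51 1.35] 0.0258 7.33
```

View pics/c5.png

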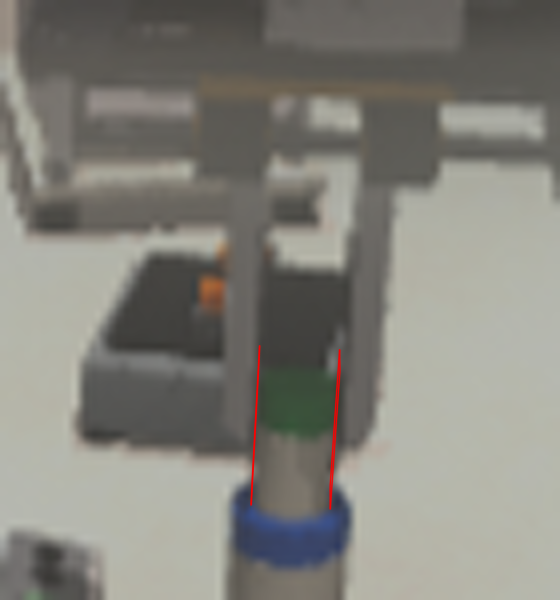

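>>> {"name": "carry_out", "arguments": {
  "deltas": [
    {"x":0,"y":0,"z":0,"wx":0,"wy":0,"wz":0,"jaw":0},
    {"x":0,"y":0,"z":-0.2,"wx":0,"wy":0,"wz":0,"jaw":0},
    {"x":0,"y":0,"z":-0.4,"wx":0,"wy":0,"wz":0,"jaw":0},
    {"x":0,"y":0,"z":-0.7,"wx":0,"wy":0,"wz":0.05,"jaw":0},
    {"x":0,"y":0,"z":-0.7,"wx":0,"wy":0,"wz":0,"jaw":0},
    {"x":-0.3,"y":0.45,"z":-0.4,"wx":0,"wy":0,"wz":0,"jaw":0},
    {"x":-0.5,"y":0.8,"z":0,"wx":0,"wy":0,"wz":0,"jaw":0},
    {"x":-0.5,"y":0.8,"z":0,"wx":0,"wy":0,"wz":0,"jaw":0},
    {"x":-0.6,"y":0.9,"z":0,"wx":0,"wy":0,"wz":0,"jaw":0},
    {"x":-0.6,"y":0.9,"z":0,"wx":0,"wy":0,"wz":0,"jaw":0},
    {"x":-0.6,"y":0.9,"z":0,"wx":0,"wy":0,"wz":0,"jaw":0},
    {"x":-0.6,"y":0.9,"z":0,"wx":0,"wy":0,"wz":0,"jaw":0}
  ],
  "squeeze": 15
}}

```text
time_s: 8.38
ee_pos: [0.5569, -0.0634, 0.2009]
eef_rot: [3.141, 0.0, 1.571]
force: [0.1, 0.3, 0.0]
grip_width: 0.0255
```

>>> {"name": "carry_out", "arguments": {
  "deltas": [
    {"x":-0.6,"y":0.9,"z":0.5,"wx":0,"wy":0,"wz":0,"jaw":0},
    {"x":-0.6,"y":0.8,"z":0.5,"wx":0,"wy":0,"wz":0,"jaw":0},
    {"x":-0.4,"y":0.5,"z":0.5,"wx":0,"wy":0,"wz":0,"jaw":0},
    {"x":-0.2,"y":0.2,"z":0.5,"wx":0,"wy":0,"wz":0,"jaw":0},
    {"x":0,"y":0,"z":0,"wx":0,"wy":0,"wz":0,"jaw":0}
  ]
}}

```text
time_s: 8.8
ee_pos: [0.6036, -0.0992, 0.1581]
eef_rot: [-3.138, -0.001, 1.57]
force: [-1.1, 0.9, -1.0]
grip_width: 0.0259
```

```bash
python3 go.py .606 -.0995 .049
python3 - <<'E'
from ov import *
J=ctrl.camera("side");cv2.imwrite("pics/d1.png",cv2.resize(J[120:270,180:340],None,fx=4,fy=4,interpolation=cv2.INTER_CUBIC))
E
```

```text
t 8.8 pos [ 0.6036 -0.0992  0.1581] rot [-3.1384e+00 -7.0000e-04  1.5699e+00] units [-0.02  0.14  5.45] F [-1.1  0.9 -1. ] w 0.0259
```

View pics/d1.png

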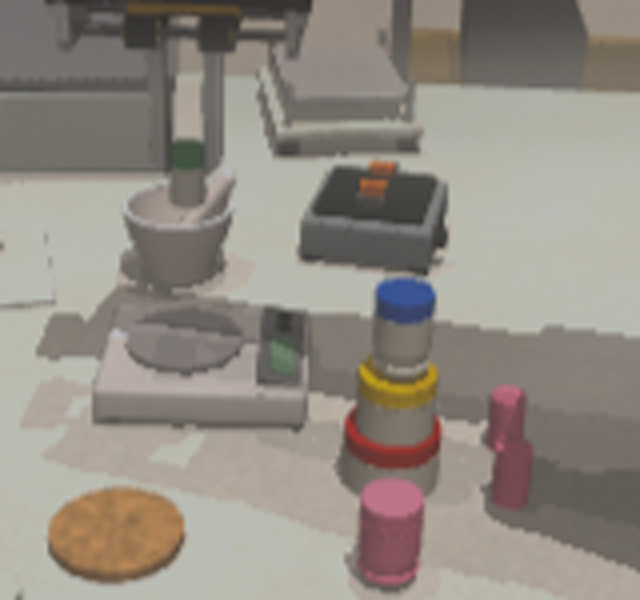

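>>> {"name": "carry_out", "arguments": {
  "deltas": [
    {"x":0,"y":0.14,"z":0.5,"wx":0,"wy":0,"wz":0,"jaw":0},
    {"x":0,"y":0,"z":0.8,"wx":0,"wy":0,"wz":0,"jaw":0},
    {"x":0,"y":0,"z":0.8,"wx":0,"wy":0,"wz":0,"jaw":0},
    {"x":0,"y":0,"z":0.8,"wx":0,"wy":0,"wz":0,"jaw":0},
    {"x":0,"y":0,"z":0.8,"wx":0,"wy":0,"wz":0,"jaw":0},
    {"x":0,"y":0,"z":0.8,"wx":0,"wy":0,"wz":0,"jaw":0},
    {"x":0,"y":0,"z":0.5,"wx":0,"wy":0,"wz":0,"jaw":0},
    {"x":0,"y":0,"z":0.2,"wx":0,"wy":0,"wz":0,"jaw":0},
    {"x":0,"y":0,"z":0,"wx":0,"wy":0,"wz":0,"jaw":0},
    {"x":0,"y":0,"z":0,"wx":0,"wy":0,"wz":0,"jaw":0}
  ]
}}

```text
time_s: 9.68
ee_pos: [0.6072, -0.0987, 0.0571]
eef_rot: [3.141, 0.0, 1.571]
force: [0.5, -0.1, -0.5]
grip_width: 0.0253
```

```bash
python3 go.py .606 -.0995 .0444
python3 - <<'E'
from ov import *
o=ctrl.get_obs();x,y,z=o['ee_pos'];b=z-.0024
s=[(circ(x,y,b,.013),(0,255,0)),(circ(x,y,b+.044,.013),(0,255,0)),(circ(.606,-.0995,.042,.045),(255,255,0))]
overlay("side",(195,165,80,65),8,s,"pics/d2.png")
E
```

```text
t 9.68 pos [ 0.6072 -0.0987  0.0571] rot [3.1405e+00 2.0000e-04 1.5707e+00] units [-0.04 -0.06  0.64] F [ 0.5 -0.1 -0.5] w 0.0253
```

View pics/d2.png

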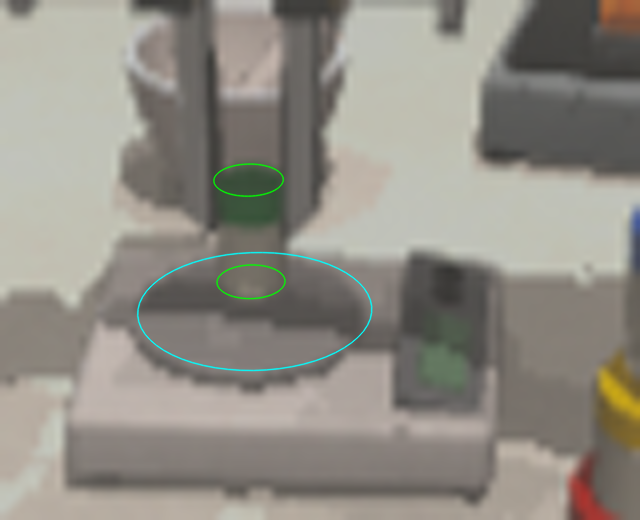

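>>> {"name": "carry_out", "arguments": {
  "deltas": [
    {"x":-0.03,"y":-0.05,"z":0.3,"wx":0,"wy":0,"wz":0,"jaw":0},
    {"x":0,"y":0,"z":0.2,"wx":0,"wy":0,"wz":0,"jaw":0},
    {"x":0,"y":0,"z":0.05,"wx":0,"wy":0,"wz":0,"jaw":0},
    {"x":0,"y":0,"z":0.04,"wx":0,"wy":0,"wz":0,"jaw":0},
    {"x":0,"y":0,"z":0,"wx":0,"wy":0,"wz":0,"jaw":0},
    {"x":0,"y":0,"z":0,"wx":0,"wy":0,"wz":0,"jaw":0}
  ]
}}

```text
time_s: 10.23
ee_pos: [0.606, -0.0994, 0.0445]
eef_rot: [3.141, 0.0, 1.571]
force: [-0.1, 0.7, -1.0]
grip_width: 0.0254
```

>>> {"name": "carry_out", "arguments": {
  "deltas": [
    {"x":0,"y":0,"z":0.04,"wx":0,"wy":0,"wz":0,"jaw":0},
    {"x":0,"y":0,"z":0,"wx":0,"wy":0,"wz":0,"jaw":0}
  ]
}}

```text
time_s: 10.4
ee_pos: [0.6062, -0.0994, 0.0443]
eef_rot: [3.141, 0.0, 1.571]
force: [0.0, 0.8, 5.0]
grip_width: 0.0258
```

>>> {"name": "carry_out", "arguments": {
  "deltas": [
    {"x":0,"y":0,"z":-0.03,"wx":0,"wy":0,"wz":0,"jaw":20},
    {"x":0,"y":0,"z":0,"wx":0,"wy":0,"wz":0,"jaw":30},
    {"x":0,"y":0,"z":0,"wx":0,"wy":0,"wz":0,"jaw":40},
    {"x":0,"y":0,"z":0,"wx":0,"wy":0,"wz":0,"jaw":60},
    {"x":0,"y":0,"z":0,"wx":0,"wy":0,"wz":0,"jaw":60},
    {"x":0,"y":0,"z":0,"wx":0,"wy":0,"wz":0,"jaw":60},
    {"x":0,"y":0,"z":-0.4,"wx":0,"wy":0,"wz":0,"jaw":60},
    {"x":0,"y":0,"z":-0.8,"wx":0,"wy":0,"wz":0,"jaw":60},
    {"x":0,"y":0,"z":-1,"wx":0,"wy":0,"wz":0,"jaw":60},
    {"x":0,"y":0,"z":-1,"wx":0,"wy":0,"wz":0,"jaw":60},
    {"x":0,"y":0,"z":-1,"wx":0,"wy":0,"wz":0,"jaw":60},
    {"x":0,"y":0,"z":-1,"wx":0,"wy":0,"wz":0,"jaw":60}
  ]
}}

```text
time_s: 11.4
ee_pos: [0.6058, -0.0993, 0.1499]
eef_rot: [3.141, 0.0, 1.571]
force: [-0.1, 0.2, -0.4]
grip_width: 0.0565
```

>>> {"name": "carry_out", "arguments": {
  "deltas": [
    {"x":0.2,"y":-0.4,"z":-0.6,"wx":0,"wy":0,"wz":0,"jaw":70},
    {"x":0.6,"y":-0.9,"z":0,"wx":0,"wy":0,"wz":0,"jaw":70},
    {"x":0.6,"y":-0.9,"z":0,"wx":0,"wy":0,"wz":0,"jaw":70},
    {"x":0.6,"y":-0.9,"z":0,"wx":0,"wy":0,"wz":0,"jaw":70},
    {"x":0.6,"y":-0.9,"z":0,"wx":0,"wy":0,"wz":0,"jaw":70},
    {"x":0.6,"y":-0.9,"z":0,"wx":0,"wy":0,"wz":0,"jaw":70},
    {"x":0.6,"y":-0.9,"z":0,"wx":0,"wy":0,"wz":0,"jaw":70},
    {"x":0.6,"y":-0.9,"z":0,"wx":0,"wy":0,"wz":0,"jaw":70},
    {"x":0.6,"y":-0.8,"z":0,"wx":0,"wy":0,"wz":0,"jaw":70},
    {"x":0.6,"y":-0.6,"z":0,"wx":0,"wy":0,"wz":0,"jaw":70},
    {"x":0,"y":0,"z":0,"wx":0,"wy":0,"wz":0,"jaw":70},
    {"x":0,"y":0,"z":0,"wx":0,"wy":0,"wz":0,"jaw":70}
  ]
}}

```text
time_s: 12.4
ee_pos: [0.4441, 0.0128, 0.1611]
eef_rot: [3.14, 0.0, 1.572]
force: [1.0, -0.5, 0.7]
grip_width: 0.0664
```

```bash
python3 go.py .443 .0108 .096
python3 - <<'E'
from fit import *
o=ctrl.get_obs()
J=ctrl.camera("side");cv2.imwrite("pics/d3.png",cv2.resize(J[120:270,180:340],None,fx=4,fy=4,interpolation=cv2.INTER_CUBIC))
T=ctrl.camera("top");cv2.imwrite("pics/d4.png",cv2.resize(T[130:260,190:340],None,fx=4,fy=4,interpolation=cv2.INTER_CUBIC))
# blue refined: side view, blue on top now
B=(262,172,34,76); obs={n:cen(mask(J,n,B)) for n in('red','yellow','blue')}
def f(p):
    L=render('side',parts_stack(list(p)+[.606,-.1]));r=[]
    for n,*_,k in STK[:3]:
        e=cen(L==k); e[:2]=(e[:2]+.5)/S-.5; r+=list(e[:2]-obs[n][:2])
    return np.array(r)
s=least_squares(f,[.443,.011]*3,diff_step=5e-3,x_scale=.01);print(s.x.reshape(3,2).round(4).tolist(),f(s.x).round(2))
E
```

```text
t 12.4 pos [0.4441 0.0128 0.1611] rot [3.1401e+00 2.0000e-04 1.5716e+00] units [-0.1  -0.06  3.25] F [ 1.  -0.5  0.7] w 0.0664
[[0.4448, 0.0118], [0.4427, 0.0076], [0.4411, 0.0152]] [-0.02  0.05  0.    0.08 -0.01 -0.02]
```

View pics/d3.png

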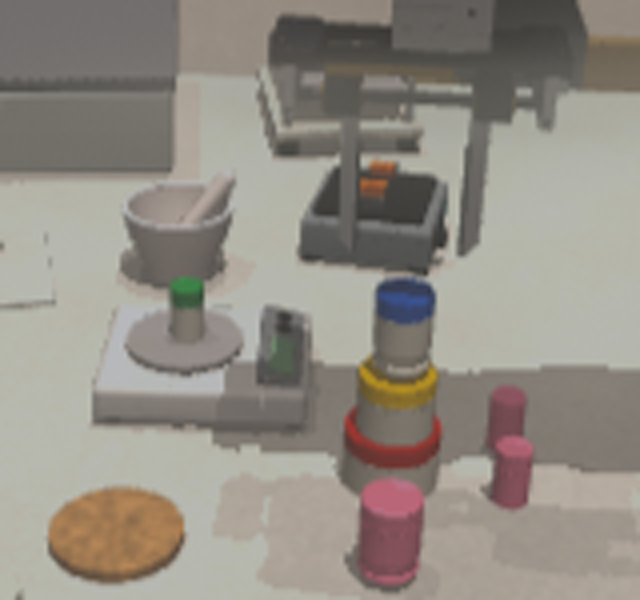

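View pics/d4.png

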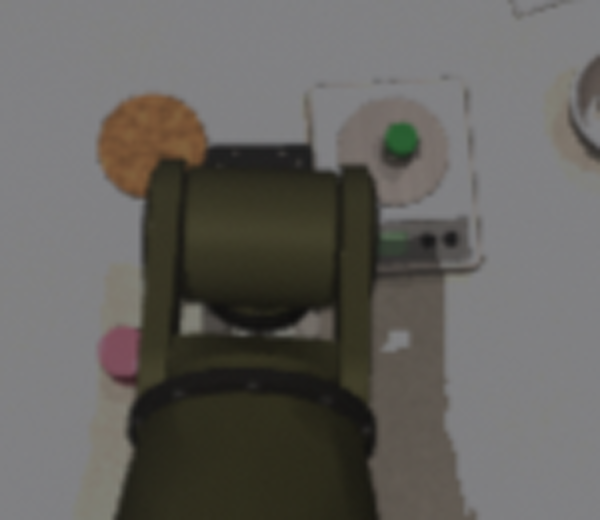

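>>> {"name": "carry_out", "arguments": {
  "deltas": [
    {"x":-0.05,"y":-0.09,"z":0.3,"wx":0,"wy":0,"wz":0,"jaw":70},
    {"x":0,"y":0,"z":0.6,"wx":0,"wy":0,"wz":0,"jaw":70},
    {"x":0,"y":0,"z":0.6,"wx":0,"wy":0,"wz":0,"jaw":70},
    {"x":0,"y":0,"z":0.6,"wx":0,"wy":0,"wz":0,"jaw":70},
    {"x":0,"y":0,"z":0.6,"wx":0,"wy":0,"wz":0,"jaw":70},
    {"x":0,"y":0,"z":0.4,"wx":0,"wy":0,"wz":0,"jaw":70},
    {"x":0,"y":0,"z":0.2,"wx":0,"wy":0,"wz":0,"jaw":70},
    {"x":0,"y":0,"z":0,"wx":0,"wy":0,"wz":0,"jaw":70},
    {"x":0,"y":0,"z":0,"wx":0,"wy":0,"wz":0,"jaw":70}
  ]
}}

```text
time_s: 13.25
ee_pos: [0.4423, 0.0115, 0.0944]
eef_rot: [3.142, 0.0, 1.57]
force: [0.4, -1.0, 0.2]
grip_width: 0.0662
```

```bash
python3 fo.py pics/e1.png 245 130 70 100
```

```text
[0.4423 0.0115 0.0944] [ 0.44 -1.02  0.17] 0.0662 13.25
```

View pics/e1.png

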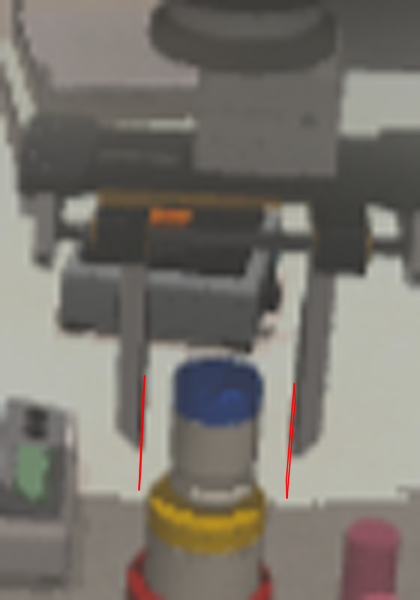

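>>> {"name": "carry_out", "arguments": {
  "deltas": [
    {"x":0,"y":0,"z":0,"wx":0,"wy":0,"wz":0,"jaw":56},
    {"x":0,"y":0,"z":0,"wx":0,"wy":0,"wz":0,"jaw":50},
    {"x":0,"y":0,"z":0,"wx":0,"wy":0,"wz":0,"jaw":46},
    {"x":0,"y":0,"z":0,"wx":0,"wy":0,"wz":0,"jaw":43},
    {"x":0,"y":0,"z":0,"wx":0,"wy":0,"wz":0,"jaw":40},
    {"x":0,"y":0,"z":0,"wx":0,"wy":0,"wz":0,"jaw":36},
    {"x":0,"y":0,"z":0,"wx":0,"wy":0,"wz":0,"jaw":30},
    {"x":0,"y":0,"z":0,"wx":0,"wy":0,"wz":0,"jaw":0}
  ],
  "squeeze": 10
}}

```text
time_s: 13.97
ee_pos: [0.4422, 0.0117, 0.0944]
eef_rot: [3.141, 0.0, 1.571]
force: [0.7, 0.8, 2.1]
grip_width: 0.0395
```

>>> {"name": "carry_out", "arguments": {
  "deltas": [
    {"x":0,"y":0,"z":0,"wx":0,"wy":0,"wz":0,"jaw":0},
    {"x":0,"y":0,"z":0,"wx":0,"wy":0,"wz":0,"jaw":0},
    {"x":0,"y":0,"z":-0.1,"wx":0,"wy":0,"wz":0,"jaw":0},
    {"x":0,"y":0,"z":-0.3,"wx":0,"wy":0,"wz":0,"jaw":0},
    {"x":0,"y":0,"z":-0.6,"wx":0,"wy":0,"wz":0,"jaw":0},
    {"x":0,"y":0,"z":0,"wx":0,"wy":0,"wz":0,"jaw":0}
  ],
  "squeeze": 45
}}

```text
time_s: 14.47
ee_pos: [0.4428, 0.0117, 0.1161]
eef_rot: [3.139, 0.0, 1.571]
force: [0.0, 0.4, 0.2]
grip_width: 0.0393
```

```bash
python3 go.py .4663 -.363 .16;python3 fo.py pics/e2.png 245 130 70 120
```

```text
t 14.47 pos [0.4428 0.0117 0.1161] rot [3.1394e+00 1.0000e-04 1.5706e+00] units [-18.73   1.18  -2.19] F [0.  0.4 0.2] w 0.0393
[0.4428 0.0117 0.1161] [0.02 0.41 0.16] 0.0393 14.47
```

View pics/e2.png

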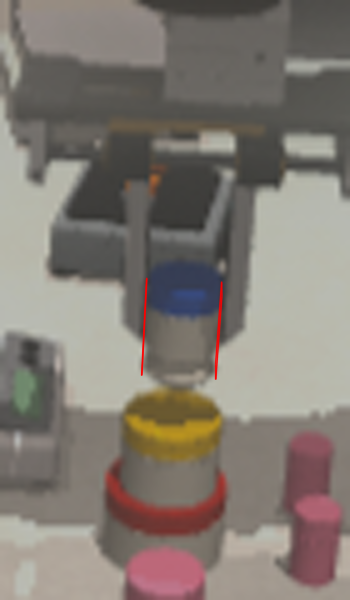

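>>> {"name": "carry_out", "arguments": {
  "deltas": [
    {"x":-0.2,"y":0,"z":-0.6,"wx":0,"wy":0,"wz":0,"jaw":0},
    {"x":-0.5,"y":0,"z":-0.8,"wx":0,"wy":0,"wz":0,"jaw":0},
    {"x":-0.8,"y":0,"z":-0.8,"wx":0,"wy":0,"wz":0,"jaw":0},
    {"x":-1,"y":0.1,"z":0,"wx":0,"wy":0,"wz":0,"jaw":0},
    {"x":-1,"y":0.1,"z":0,"wx":0,"wy":0,"wz":0,"jaw":0},
    {"x":-1,"y":0.1,"z":0,"wx":0,"wy":0,"wz":0,"jaw":0},
    {"x":-1,"y":0.1,"z":0,"wx":0,"wy":0,"wz":0,"jaw":0},
    {"x":-1,"y":0.1,"z":0,"wx":0,"wy":0,"wz":0,"jaw":0},
    {"x":-1,"y":0.1,"z":0,"wx":0,"wy":0,"wz":0,"jaw":0},
    {"x":-1,"y":0.1,"z":0,"wx":0,"wy":0,"wz":0,"jaw":0},
    {"x":-1,"y":0.1,"z":0,"wx":0,"wy":0,"wz":0,"jaw":0},
    {"x":-1,"y":0.1,"z":0,"wx":0,"wy":0,"wz":0,"jaw":0}
  ]
}}

```text
time_s: 15.52
ee_pos: [0.4598, -0.1993, 0.1576]
eef_rot: [-3.141, -0.0, 1.571]
force: [0.2, 0.4, -0.7]
grip_width: 0.0394
```

>>> {"name": "carry_out", "arguments": {
  "deltas": [
    {"x":-1,"y":0.1,"z":0,"wx":0,"wy":0,"wz":0,"jaw":0},
    {"x":-1,"y":0.1,"z":0,"wx":0,"wy":0,"wz":0,"jaw":0},
    {"x":-1,"y":0.1,"z":0,"wx":0,"wy":0,"wz":0,"jaw":0},
    {"x":-1,"y":0,"z":0,"wx":0,"wy":0,"wz":0,"jaw":0},
    {"x":-1,"y":0,"z":0,"wx":0,"wy":0,"wz":0,"jaw":0},
    {"x":-1,"y":0,"z":0,"wx":0,"wy":0,"wz":0,"jaw":0},
    {"x":-1,"y":0,"z":0,"wx":0,"wy":0,"wz":0,"jaw":0},
    {"x":-0.7,"y":0,"z":0,"wx":0,"wy":0,"wz":0,"jaw":0},
    {"x":-0.4,"y":0,"z":0,"wx":0,"wy":0,"wz":0,"jaw":0},
    {"x":0,"y":0,"z":0,"wx":0,"wy":0,"wz":0,"jaw":0},
    {"x":0,"y":0,"z":0,"wx":0,"wy":0,"wz":0,"jaw":0}
  ]
}}

```text
time_s: 16.43
ee_pos: [0.4658, -0.3599, 0.1577]
eef_rot: [-3.141, -0.001, 1.57]
force: [0.5, 0.6, -1.7]
grip_width: 0.0391
```

```bash
python3 go.py .4663 -.363 .082
```

```text
t 16.43 pos [ 0.4658 -0.3599  0.1577] rot [-3.1409e+00 -7.0000e-04  1.5704e+00] units [-0.16  0.03  3.78] F [ 0.5  0.6 -1.7] w 0.0391
```

>>> {"name": "carry_out", "arguments": {
  "deltas": [
    {"x":-0.16,"y":0.03,"z":0.6,"wx":0,"wy":0,"wz":0,"jaw":0},
    {"x":0,"y":0,"z":0.8,"wx":0,"wy":0,"wz":0,"jaw":0},
    {"x":0,"y":0,"z":0.8,"wx":0,"wy":0,"wz":0,"jaw":0},
    {"x":0,"y":0,"z":0.8,"wx":0,"wy":0,"wz":0,"jaw":0},
    {"x":0,"y":0,"z":0.5,"wx":0,"wy":0,"wz":0,"jaw":0},
    {"x":0,"y":0,"z":0,"wx":0,"wy":0,"wz":0,"jaw":0},
    {"x":0,"y":0,"z":0,"wx":0,"wy":0,"wz":0,"jaw":0}
  ]
}}

```text
time_s: 17.02
ee_pos: [0.4667, -0.3631, 0.088]
eef_rot: [-3.141, -0.0, 1.571]
force: [0.4, 0.0, -0.9]
grip_width: 0.0391
```

```bash
python3 go.py .4663 -.363 .082
python3 - <<'E'
from fit import *
o=ctrl.get_obs();x,y,z=o['ee_pos'];b=z-.0064
s=[(circ(x,y,b+h,r),(0,255,0)) for h,r in((0,.0115),(.062,.02),(.048,.02),(.022,.02))]+[(sq(.4663,-.363,.072,.02,.034,-.15),(255,0,255)),(sq(.4663,-.363,.052,.1,.1,-.15),(255,255,0))]
J=ctrl.camera("side")
overlay("side",(240,110,70,80),7,s,"pics/e3.png",J); T=ctrl.camera("top")
overlay("top",(335,170,80,75),8,s,"pics/e4.png",T)
m=mask(J,'blue',(250,110,60,70));print(cen(m)); L=render('side',[(1,cyl(x,y,b+.048,b+.062,.02))]);e=cen(L==1);print((e[:2]+.5)/S-.5,e[2]/36)
E
```

```text
t 17.02 pos [ 0.4667 -0.3631  0.088 ] rot [-3.1411e+00 -5.0000e-04  1.5711e+00] units [ 0.   -0.02  0.3 ] F [ 0.4  0.  -0.9] w 0.0391Traceback (most recent call last):
  File "<stdin>", line 7, in <module>
  File "fit.py", line 26, in cen
    v,u=np.nonzero(m); return np.array([u.mean(),v.mean(),len(u)])
        ~~~~~~~~~~^^^
    return _wrapfunc(a, 'nonzero')
    return _wrapit(obj, method, *args, **kwds)
    result = getattr(arr, method)(*args, **kwds)
ValueError: Calling nonzero on 0d arrays is not allowed. Use np.atleast_1d(scalar).nonzero() instead.
```

View pics/e3.png

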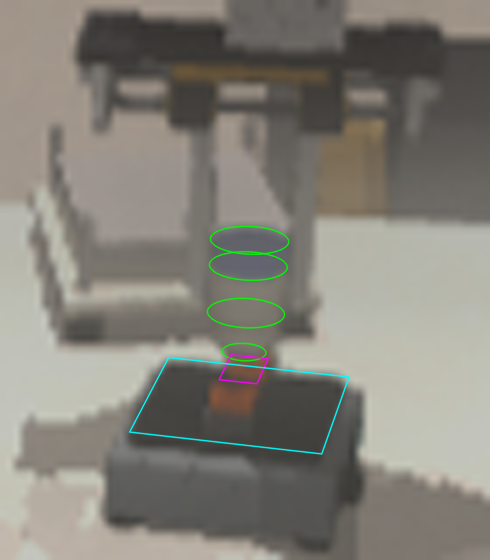

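View pics/e4.png

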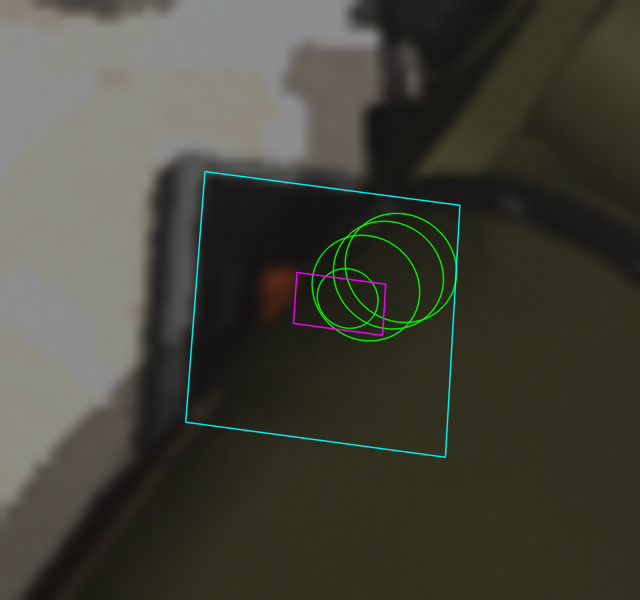

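>>> {"name": "carry_out", "arguments": {
  "deltas": [
    {"x":0,"y":-0.02,"z":0.5,"wx":0,"wy":0,"wz":0,"jaw":0},
    {"x":0,"y":0,"z":0.3,"wx":0,"wy":0,"wz":0,"jaw":0},
    {"x":0,"y":0,"z":0,"wx":0,"wy":0,"wz":0,"jaw":0},
    {"x":0,"y":0,"z":0,"wx":0,"wy":0,"wz":0,"jaw":0}
  ],
  "squeeze": 55
}}

```text
time_s: 17.45
ee_pos: [0.466, -0.3634, 0.0718]
eef_rot: [-3.141, -0.001, 1.571]
force: [0.1, -0.8, -1.2]
grip_width: 0.0392
```

>>> {"name": "carry_out", "arguments": {
  "deltas": [
    {"x":0,"y":0,"z":0.05,"wx":0,"wy":0,"wz":0,"jaw":0},
    {"x":0,"y":0,"z":0.05,"wx":0,"wy":0,"wz":0,"jaw":0},
    {"x":0,"y":0,"z":0.05,"wx":0,"wy":0,"wz":0,"jaw":0},
    {"x":0,"y":0,"z":0,"wx":0,"wy":0,"wz":0,"jaw":0}
  ]
}}

```text
time_s: 17.78
ee_pos: [0.4665, -0.3634, 0.0695]
eef_rot: [3.141, -0.0, 1.571]
force: [0.7, 2.5, 1.1]
grip_width: 0.0389
```

>>> {"name": "carry_out", "arguments": {
  "deltas": [
    {"x":0.05,"y":0,"z":0.05,"wx":0,"wy":0,"wz":0,"jaw":0},
    {"x":0,"y":0,"z":0.05,"wx":0,"wy":0,"wz":0,"jaw":0},
    {"x":0,"y":0,"z":0,"wx":0,"wy":0,"wz":0,"jaw":0}
  ]
}}

```text
time_s: 18.03
ee_pos: [0.4662, -0.3626, 0.0671]
eef_rot: [-3.142, 0.0, 1.571]
force: [1.5, 0.2, 0.0]
grip_width: 0.0391
```

>>> {"name": "carry_out", "arguments": {
  "deltas": [
    {"x":0,"y":0,"z":0.05,"wx":0,"wy":0,"wz":0,"jaw":0},
    {"x":0,"y":0,"z":0.05,"wx":0,"wy":0,"wz":0,"jaw":0},
    {"x":0,"y":0,"z":0,"wx":0,"wy":0,"wz":0,"jaw":0}
  ]
}}

```text
time_s: 18.28
ee_pos: [0.4657, -0.3623, 0.0645]
eef_rot: [-3.14, -0.001, 1.571]
force: [-0.7, -0.2, -3.4]
grip_width: 0.0396
```

>>> {"name": "carry_out", "arguments": {
  "deltas": [
    {"x":0,"y":0,"z":0.05,"wx":0,"wy":0,"wz":0,"jaw":0},
    {"x":0,"y":0,"z":0,"wx":0,"wy":0,"wz":0,"jaw":0}
  ]
}}

```text
time_s: 18.45
ee_pos: [0.4658, -0.3623, 0.0635]
eef_rot: [-3.141, -0.001, 1.571]
force: [-0.3, 0.1, -5.9]
grip_width: 0.0395
```

>>> {"name": "carry_out", "arguments": {
  "deltas": [
    {"x":0,"y":0,"z":0.05,"wx":0,"wy":0,"wz":0,"jaw":0},
    {"x":0,"y":0,"z":0.05,"wx":0,"wy":0,"wz":0,"jaw":0},
    {"x":0,"y":0,"z":0,"wx":0,"wy":0,"wz":0,"jaw":0}
  ]
}}

```text
time_s: 18.7
ee_pos: [0.4662, -0.3624, 0.0618]
eef_rot: [-3.141, -0.0, 1.571]
force: [2.4, 0.2, -8.2]
grip_width: 0.0392
```

>>> {"name": "carry_out", "arguments": {
  "deltas": [
    {"x":0,"y":0,"z":0.05,"wx":0,"wy":0,"wz":0,"jaw":0},
    {"x":0,"y":0,"z":0.05,"wx":0,"wy":0,"wz":0,"jaw":0},
    {"x":0,"y":0,"z":0,"wx":0,"wy":0,"wz":0,"jaw":0}
  ]
}}

```text
time_s: 18.95
ee_pos: [0.4661, -0.3624, 0.06]
eef_rot: [-3.141, -0.0, 1.571]
force: [0.7, -0.1, -4.9]
grip_width: 0.0391
```

```bash
python3 go.py .4663 -.363 .0584
python3 - <<'E'
from fit import *
o=ctrl.get_obs();x,y,z=o['ee_pos'];b=.052
s=[(circ(x,y,b+h,r),(0,255,0)) for h,r in((.062,.02),)]+[(sq(.4663,-.363,.072,.02,.034,-.15),(255,0,255))]
J=ctrl.camera("side")
overlay("side",(240,110,70,80),7,s,"pics/e5.png",J)
E
```

```text
t 18.95 pos [ 0.4661 -0.3624  0.06  ] rot [-3.1413e+00 -4.0000e-04  1.5706e+00] units [-0.03  0.01  0.08] F [ 0.7 -0.1 -4.9] w 0.0391
```

View pics/e5.png

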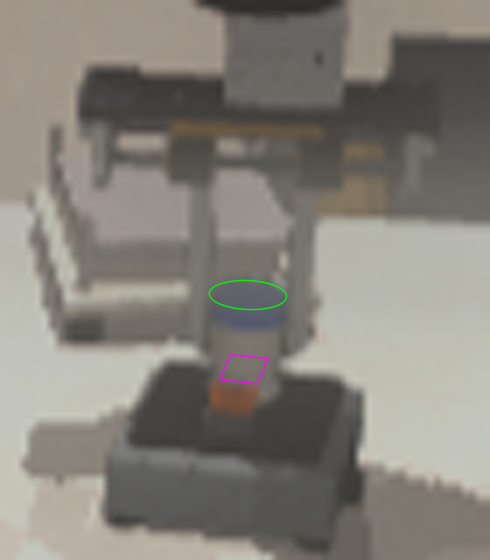

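>>> {"name": "carry_out", "arguments": {
  "deltas": [
    {"x":0,"y":0,"z":0.05,"wx":0,"wy":0,"wz":0,"jaw":0},
    {"x":0,"y":0,"z":0.03,"wx":0,"wy":0,"wz":0,"jaw":0},
    {"x":0,"y":0,"z":0,"wx":0,"wy":0,"wz":0,"jaw":0}
  ]
}}

```text
time_s: 19.25
ee_pos: [0.4663, -0.3627, 0.0588]
eef_rot: [3.141, 0.0, 1.571]
force: [0.1, 0.1, -0.6]
grip_width: 0.0392
```

>>> {"name": "carry_out", "arguments": {
  "deltas": [
    {"x":0,"y":0,"z":0.03,"wx":0,"wy":0,"wz":0,"jaw":0},
    {"x":0,"y":0,"z":0,"wx":0,"wy":0,"wz":0,"jaw":0}
  ]
}}

```text
time_s: 19.42
ee_pos: [0.4664, -0.3627, 0.0584]
eef_rot: [3.141, 0.001, 1.571]
force: [-0.2, -0.1, 0.3]
grip_width: 0.039
```

>>> {"name": "carry_out", "arguments": {
  "deltas": [
    {"x":0,"y":0,"z":0.05,"wx":0,"wy":0,"wz":0,"jaw":0},
    {"x":0,"y":0,"z":0,"wx":0,"wy":0,"wz":0,"jaw":0}
  ]
}}

```text
time_s: 19.58
ee_pos: [0.4665, -0.3629, 0.0583]
eef_rot: [3.141, 0.001, 1.571]
force: [-3.5, 2.0, 10.4]
grip_width: 0.0393
```

>>> {"name": "carry_out", "arguments": {
  "deltas": [
    {"x":0,"y":0,"z":-0.05,"wx":0,"wy":0,"wz":0,"jaw":0},
    {"x":0,"y":0,"z":0,"wx":0,"wy":0,"wz":0,"jaw":44},
    {"x":0,"y":0,"z":0,"wx":0,"wy":0,"wz":0,"jaw":50},
    {"x":0,"y":0,"z":0,"wx":0,"wy":0,"wz":0,"jaw":60},
    {"x":0,"y":0,"z":0,"wx":0,"wy":0,"wz":0,"jaw":70},
    {"x":0,"y":0,"z":0,"wx":0,"wy":0,"wz":0,"jaw":75},
    {"x":0,"y":0,"z":0,"wx":0,"wy":0,"wz":0,"jaw":75},
    {"x":0,"y":0,"z":-0.3,"wx":0,"wy":0,"wz":0,"jaw":75},
    {"x":0,"y":0,"z":-0.7,"wx":0,"wy":0,"wz":0,"jaw":75},
    {"x":0,"y":0,"z":-1,"wx":0,"wy":0,"wz":0,"jaw":75},
    {"x":0,"y":0,"z":-1,"wx":0,"wy":0,"wz":0,"jaw":75},
    {"x":0,"y":0,"z":-1,"wx":0,"wy":0,"wz":0,"jaw":75}
  ],
  "squeeze": 15
}}

```text
time_s: 20.58
ee_pos: [0.4661, -0.3625, 0.1394]
eef_rot: [3.141, 0.0, 1.571]
force: [-0.1, -0.9, -0.0]
grip_width: 0.0705
```

>>> {"name": "carry_out", "arguments": {
  "deltas": [
    {"x":0.5,"y":0,"z":0,"wx":0,"wy":0,"wz":0,"jaw":85},
    {"x":1,"y":-0.1,"z":0,"wx":0,"wy":0,"wz":0,"jaw":85},
    {"x":1,"y":-0.1,"z":0,"wx":0,"wy":0,"wz":0,"jaw":85},
    {"x":1,"y":-0.1,"z":0,"wx":0,"wy":0,"wz":0,"jaw":85},
    {"x":1,"y":-0.1,"z":0,"wx":0,"wy":0,"wz":0,"jaw":85},
    {"x":1,"y":-0.1,"z":0,"wx":0,"wy":0,"wz":0,"jaw":85},
    {"x":1,"y":-0.1,"z":0,"wx":0,"wy":0,"wz":0,"jaw":85},
    {"x":1,"y":-0.1,"z":0,"wx":0,"wy":0,"wz":0,"jaw":85},
    {"x":1,"y":-0.1,"z":0,"wx":0,"wy":0,"wz":0,"jaw":85},
    {"x":1,"y":-0.1,"z":0,"wx":0,"wy":0,"wz":0,"jaw":85},
    {"x":1,"y":-0.1,"z":0,"wx":0,"wy":0,"wz":0,"jaw":85},
    {"x":1,"y":-0.1,"z":0,"wx":0,"wy":0,"wz":0,"jaw":85}
  ]
}}

```text
time_s: 21.58
ee_pos: [0.4437, -0.1312, 0.1378]
eef_rot: [-3.141, -0.0, 1.571]
force: [1.0, 1.0, -0.0]
grip_width: 0.0802
```

```bash
python3 go.py .4427 .0105 .13
python3 - <<'E'
from fit import *
s=[(circ(.4664,-.3627,.052+h,r),(0,255,0)) for h,r in((.062,.02),)]
J=ctrl.camera("side")
overlay("side",(190,110,120,130),4,s,"pics/e6.png",J)
T=ctrl.camera("top")
overlay("top",(200,140,210,110),3,s,"pics/e7.png",T)
E
```

```text
t 21.58 pos [ 0.4437 -0.1312  0.1378] rot [-3.1413e+00 -1.0000e-04  1.5706e+00] units [ 7.09 -0.05  0.39] F [ 1.  1. -0.] w 0.0802
```

View pics/e6.png

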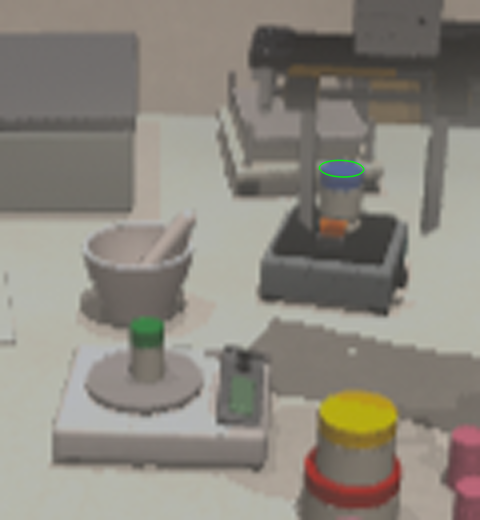

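View pics/e7.png

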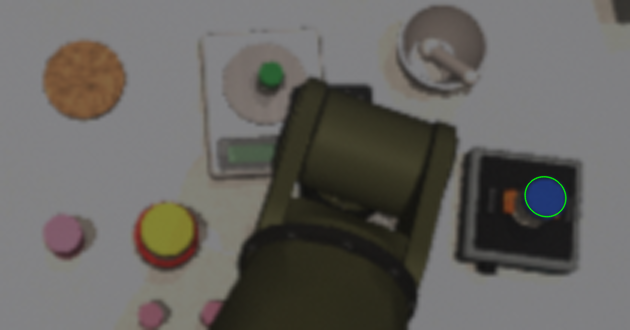

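```bash
python3 - <<'E'
from fit import *
I={c:ctrl.camera(c) for c in('top','side')}
B=dict(top=(235,195,42,42),side=(262,172,34,76))
for c in I:
    obs={n:cen(mask(I[c],n,B[c])) for n in('red','yellow')}
    def f(p):
        L=render(c,parts_stack(list(p)+[9,9,9,9])[:4]);r=[]
        for n,*_,k in STK[:2]:
            e=cen(L==k); e[:2]=(e[:2]+.5)/S-.5; r+=list(e[:2]-obs[n][:2])
        return np.array(r)
    s=least_squares(f,[.443,.011]*2,diff_step=5e-3,x_scale=.01);print(c,s.x.reshape(2,2).round(4).tolist(),f(s.x).round(2))
E
python3 go.py .4427 .0105 .13
```

```text
top [[0.4424, 0.0102], [0.4429, 0.0092]] [-0.04 -0.    0.    0.01]
side [[0.4453, 0.0106], [0.4442, 0.01]] [ 0. -0.  0.  0.]
t 21.78 pos [ 0.4442 -0.1323  0.1381] rot [3.1414e+00 2.0000e-04 1.5716e+00] units [ 7.14 -0.07  0.4 ] F [-0.2  0.1  0.6] w 0.0798
```

>>> {"name": "carry_out", "arguments": {
  "deltas": [
    {"x":0.6,"y":0,"z":0,"wx":0,"wy":0,"wz":0,"jaw":85},
    {"x":1,"y":0,"z":0,"wx":0,"wy":0,"wz":0,"jaw":85},
    {"x":1,"y":0,"z":0,"wx":0,"wy":0,"wz":0,"jaw":85},
    {"x":1,"y":0,"z":0,"wx":0,"wy":0,"wz":0,"jaw":85},
    {"x":1,"y":0,"z":0,"wx":0,"wy":0,"wz":0,"jaw":85},
    {"x":1,"y":0,"z":0,"wx":0,"wy":0,"wz":0,"jaw":85},
    {"x":1,"y":0,"z":0,"wx":0,"wy":0,"wz":0,"jaw":85},
    {"x":0.5,"y":0,"z":0.2,"wx":0,"wy":0,"wz":0,"jaw":85},
    {"x":0,"y":0,"z":0.2,"wx":0,"wy":0,"wz":0,"jaw":85},
    {"x":0,"y":0,"z":0,"wx":0,"wy":0,"wz":0,"jaw":85}
  ]
}}

```text
time_s: 22.62
ee_pos: [0.4438, 0.0093, 0.129]
eef_rot: [-3.14, 0.0, 1.571]
force: [0.6, 0.2, -0.1]
grip_width: 0.0801
```

```bash
cd .;python3 go.py .4437 .0098 .034
```

```text
t 22.62 pos [0.4438 0.0093 0.129 ] rot [-3.1401e+00  1.0000e-04  1.5712e+00] units [ 0.02 -0.    4.75] F [ 0.6  0.2 -0.1] w 0.0801
```

>>> {"name": "carry_out", "arguments": {
  "deltas": [
    {"x":0.02,"y":0,"z":0.5,"wx":0,"wy":0,"wz":0,"jaw":85},
    {"x":0,"y":0,"z":0.8,"wx":0,"wy":0,"wz":0,"jaw":85},
    {"x":0,"y":0,"z":0.8,"wx":0,"wy":0,"wz":0,"jaw":85},
    {"x":0,"y":0,"z":0.8,"wx":0,"wy":0,"wz":0,"jaw":85},
    {"x":0,"y":0,"z":0.8,"wx":0,"wy":0,"wz":0,"jaw":85},
    {"x":0,"y":0,"z":0.6,"wx":0,"wy":0,"wz":0,"jaw":85},
    {"x":0,"y":0,"z":0.25,"wx":0,"wy":0,"wz":0,"jaw":85},
    {"x":0,"y":0,"z":0,"wx":0,"wy":0,"wz":0,"jaw":80},
    {"x":0,"y":0,"z":0,"wx":0,"wy":0,"wz":0,"jaw":70}
  ],
  "squeeze": 10
}}

```text
time_s: 23.37
ee_pos: [0.4444, 0.0094, 0.0391]
eef_rot: [-3.141, 0.0, 1.57]
force: [0.2, -0.1, -0.2]
grip_width: 0.0717
```

```bash
python3 fo.py pics/f1.png 235 150 85 110
```

```text
[0.4444 0.0094 0.0391] [ 0.23 -0.05 -0.18] 0.0717 23.37
```

View pics/f1.png

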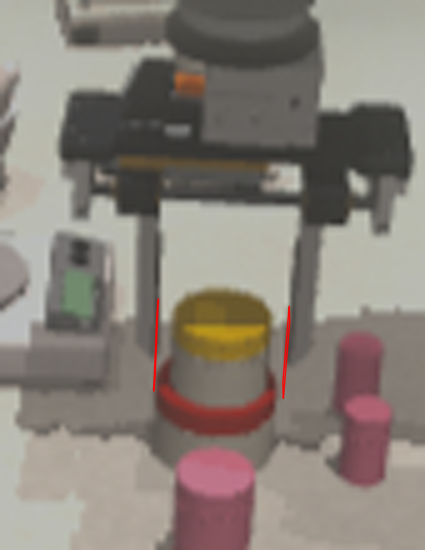

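>>> {"name": "carry_out", "arguments": {
  "deltas": [
    {"x":0,"y":0,"z":0.2,"wx":0,"wy":0,"wz":0,"jaw":70},
    {"x":0,"y":0,"z":0,"wx":0,"wy":0,"wz":0,"jaw":64},
    {"x":0,"y":0,"z":0,"wx":0,"wy":0,"wz":0,"jaw":60},
    {"x":0,"y":0,"z":0,"wx":0,"wy":0,"wz":0,"jaw":57},
    {"x":0,"y":0,"z":0,"wx":0,"wy":0,"wz":0,"jaw":54},
    {"x":0,"y":0,"z":0,"wx":0,"wy":0,"wz":0,"jaw":50},
    {"x":0,"y":0,"z":0,"wx":0,"wy":0,"wz":0,"jaw":30},
    {"x":0,"y":0,"z":0,"wx":0,"wy":0,"wz":0,"jaw":0}
  ],
  "squeeze": 10
}}

```text
time_s: 24.08
ee_pos: [0.4445, 0.0099, 0.0353]
eef_rot: [3.141, 0.0, 1.571]
force: [0.3, -0.7, 2.5]
grip_width: 0.0539
```

>>> {"name": "carry_out", "arguments": {
  "deltas": [
    {"x":0,"y":0,"z":0,"wx":0,"wy":0,"wz":0,"jaw":0},
    {"x":0,"y":0,"z":0,"wx":0,"wy":0,"wz":0,"jaw":0},
    {"x":0,"y":0,"z":-0.1,"wx":0,"wy":0,"wz":0,"jaw":0},
    {"x":0,"y":0,"z":-0.3,"wx":0,"wy":0,"wz":0,"jaw":0},
    {"x":0,"y":0,"z":-0.6,"wx":0,"wy":0,"wz":0,"jaw":0},
    {"x":0,"y":0,"z":-0.8,"wx":0,"wy":0,"wz":0,"jaw":0},
    {"x":0,"y":0,"z":-0.8,"wx":0,"wy":0,"wz":0,"jaw":0},
    {"x":0,"y":0,"z":-0.5,"wx":0,"wy":0,"wz":0,"jaw":0},
    {"x":0,"y":0,"z":0,"wx":0,"wy":0,"wz":0,"jaw":0}
  ],
  "squeeze": 25
}}

```text
time_s: 24.83
ee_pos: [0.4451, 0.0098, 0.0989]
eef_rot: [3.139, 0.0, 1.571]
force: [0.1, -0.3, -1.7]
grip_width: 0.0538
```

```bash
python3 go.py .624 .0992 .095; python3 fo.py pics/f2.png 235 130 85 120
```

```text
t 24.83 pos [0.4451 0.0098 0.0989] rot [3.1386e+00 2.0000e-04 1.5706e+00] units [4.47 8.94 0.22] F [ 0.1 -0.3 -1.7] w 0.0538
[0.4451 0.0098 0.0989] [ 0.1  -0.34 -1.68] 0.0538 24.83
```

View pics/f2.png

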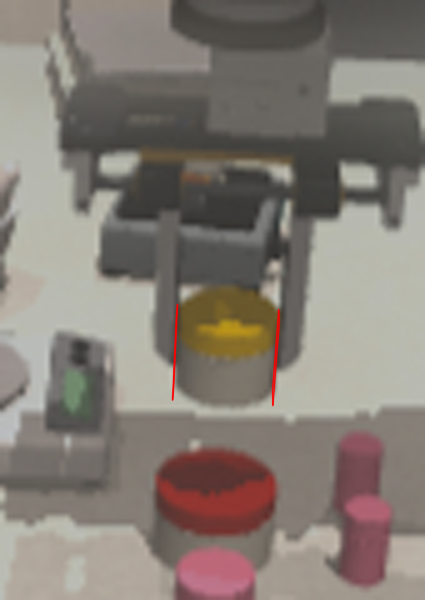

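>>> {"name": "carry_out", "arguments": {
  "deltas": [
    {"x":0.2,"y":0.4,"z":0,"wx":0,"wy":0,"wz":0,"jaw":0},
    {"x":0.4,"y":0.8,"z":0,"wx":0,"wy":0,"wz":0,"jaw":0},
    {"x":0.5,"y":1,"z":0,"wx":0,"wy":0,"wz":0,"jaw":0},
    {"x":0.5,"y":1,"z":0,"wx":0,"wy":0,"wz":0,"jaw":0},
    {"x":0.5,"y":1,"z":0,"wx":0,"wy":0,"wz":0,"jaw":0},
    {"x":0.5,"y":1,"z":0,"wx":0,"wy":0,"wz":0,"jaw":0},
    {"x":0.5,"y":1,"z":0,"wx":0,"wy":0,"wz":0,"jaw":0},
    {"x":0.5,"y":1,"z":0,"wx":0,"wy":0,"wz":0,"jaw":0},
    {"x":0.5,"y":1,"z":0,"wx":0,"wy":0,"wz":0,"jaw":0},
    {"x":0.37,"y":0.74,"z":0,"wx":0,"wy":0,"wz":0,"jaw":0},
    {"x":0,"y":0,"z":0.5,"wx":0,"wy":0,"wz":0,"jaw":0},
    {"x":0,"y":0,"z":0.8,"wx":0,"wy":0,"wz":0,"jaw":0}
  ]
}}

```text
time_s: 25.88
ee_pos: [0.6237, 0.0999, 0.0699]
eef_rot: [3.141, -0.0, 1.571]
force: [0.2, 0.4, -1.8]
grip_width: 0.0539
```

>>> {"name": "carry_out", "arguments": {
  "deltas": [
    {"x":0,"y":0,"z":0.8,"wx":0,"wy":0,"wz":0,"jaw":0},
    {"x":0,"y":0,"z":0.8,"wx":0,"wy":0,"wz":0,"jaw":0},
    {"x":0,"y":0,"z":0.4,"wx":0,"wy":0,"wz":0,"jaw":0},
    {"x":0,"y":0,"z":0,"wx":0,"wy":0,"wz":0,"jaw":0},
    {"x":0,"y":0,"z":0,"wx":0,"wy":0,"wz":0,"jaw":0}
  ]
}}

```text
time_s: 26.3
ee_pos: [0.6228, 0.0992, 0.0305]
eef_rot: [-3.14, 0.0, 1.571]
force: [0.4, -0.1, -1.3]
grip_width: 0.0539
```

```bash
python3 go.py .624 .0992 .0013
python3 - <<'E'
from fit import *
s=[(circ(.624,.0992,.01,.045),(255,255,0))]
overlay("side",(175,180,75,95),6,s,"pics/f3.png")
E
```

```text
t 26.3 pos [0.6228 0.0992 0.0305] rot [-3.1404e+00  1.0000e-04  1.5706e+00] units [-0.    0.06  1.46] F [ 0.4 -0.1 -1.3] w 0.0539
```

View pics/f3.png

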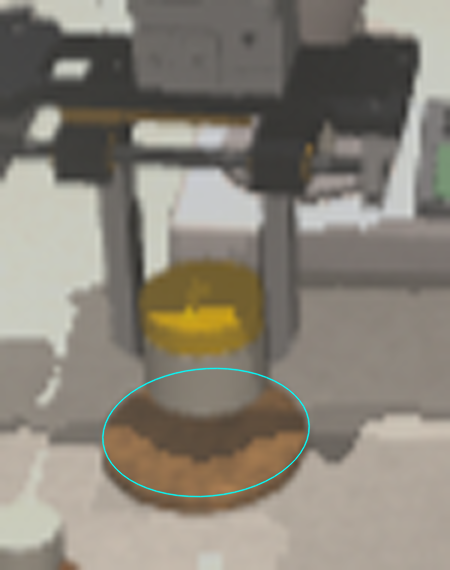

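>>> {"name": "carry_out", "arguments": {
  "deltas": [
    {"x":0,"y":0.05,"z":0.5,"wx":0,"wy":0,"wz":0,"jaw":0},
    {"x":0,"y":0,"z":0.5,"wx":0,"wy":0,"wz":0,"jaw":0},
    {"x":0,"y":0,"z":0.3,"wx":0,"wy":0,"wz":0,"jaw":0},
    {"x":0,"y":0,"z":0.05,"wx":0,"wy":0,"wz":0,"jaw":0},
    {"x":0,"y":0,"z":0,"wx":0,"wy":0,"wz":0,"jaw":0},
    {"x":0,"y":0,"z":0,"wx":0,"wy":0,"wz":0,"jaw":0}
  ]
}}

```text
time_s: 26.85
ee_pos: [0.6242, 0.0993, 0.0042]
eef_rot: [3.141, -0.0, 1.571]
force: [-0.2, 0.1, -1.0]
grip_width: 0.0533
```

>>> {"name": "carry_out", "arguments": {
  "deltas": [
    {"x":0,"y":0,"z":0.06,"wx":0,"wy":0,"wz":0,"jaw":0},
    {"x":0,"y":0,"z":0,"wx":0,"wy":0,"wz":0,"jaw":0}
  ]
}}

```text
time_s: 27.02
ee_pos: [0.6242, 0.0993, 0.0031]
eef_rot: [3.141, -0.0, 1.571]
force: [0.3, -0.4, -2.1]
grip_width: 0.0537
```

>>> {"name": "carry_out", "arguments": {
  "deltas": [
    {"x":0,"y":0,"z":0.06,"wx":0,"wy":0,"wz":0,"jaw":0},
    {"x":0,"y":0,"z":0,"wx":0,"wy":0,"wz":0,"jaw":0}
  ]
}}

```text
time_s: 27.18
ee_pos: [0.6241, 0.0992, 0.0016]
eef_rot: [-3.142, 0.0, 1.571]
force: [-1.4, -0.1, -1.6]
grip_width: 0.0537
```

>>> {"name": "carry_out", "arguments": {
  "deltas": [
    {"x":0,"y":0,"z":0.03,"wx":0,"wy":0,"wz":0,"jaw":0},
    {"x":0,"y":0,"z":0,"wx":0,"wy":0,"wz":0,"jaw":0}
  ]
}}

```text
time_s: 27.35
ee_pos: [0.6241, 0.0993, 0.0013]
eef_rot: [3.141, -0.0, 1.571]
force: [-1.4, 0.6, 1.5]
grip_width: 0.0537
```

>>> {"name": "carry_out", "arguments": {
  "deltas": [
    {"x":0,"y":0,"z":0,"wx":0,"wy":0,"wz":0,"jaw":60},
    {"x":0,"y":0,"z":0,"wx":0,"wy":0,"wz":0,"jaw":66},
    {"x":0,"y":0,"z":0,"wx":0,"wy":0,"wz":0,"jaw":72},
    {"x":0,"y":0,"z":0,"wx":0,"wy":0,"wz":0,"jaw":80},
    {"x":0,"y":0,"z":0,"wx":0,"wy":0,"wz":0,"jaw":80},
    {"x":0,"y":0,"z":0,"wx":0,"wy":0,"wz":0,"jaw":80},
    {"x":0,"y":0,"z":-0.4,"wx":0,"wy":0,"wz":0,"jaw":80},
    {"x":0,"y":0,"z":-0.8,"wx":0,"wy":0,"wz":0,"jaw":80},
    {"x":0,"y":0,"z":-1,"wx":0,"wy":0,"wz":0,"jaw":80},
    {"x":0,"y":0,"z":-1,"wx":0,"wy":0,"wz":0,"jaw":80},
    {"x":0,"y":0,"z":-1,"wx":0,"wy":0,"wz":0,"jaw":90},
    {"x":0,"y":0,"z":-0.8,"wx":0,"wy":0,"wz":0,"jaw":100}
  ]
}}

```text
time_s: 28.35
ee_pos: [0.6244, 0.0993, 0.1034]
eef_rot: [3.14, -0.0, 1.571]
force: [1.3, 0.3, -1.1]
grip_width: 0.0853
```

>>> {"name": "carry_out", "arguments": {
  "deltas": [
    {"x":-0.4,"y":-0.8,"z":0,"wx":0,"wy":0,"wz":0,"jaw":100},
    {"x":-0.5,"y":-1,"z":0,"wx":0,"wy":0,"wz":0,"jaw":100},
    {"x":-0.5,"y":-1,"z":0,"wx":0,"wy":0,"wz":0,"jaw":100},
    {"x":-0.5,"y":-1,"z":0,"wx":0,"wy":0,"wz":0,"jaw":100},
    {"x":-0.5,"y":-1,"z":0,"wx":0,"wy":0,"wz":0,"jaw":100},
    {"x":-0.5,"y":-1,"z":0,"wx":0,"wy":0,"wz":0,"jaw":100},
    {"x":-0.5,"y":-1,"z":0,"wx":0,"wy":0,"wz":0,"jaw":100},
    {"x":-0.5,"y":-1,"z":0,"wx":0,"wy":0,"wz":0,"jaw":100},
    {"x":-0.5,"y":-0.7,"z":0,"wx":0,"wy":0,"wz":0,"jaw":100},
    {"x":-0.1,"y":-0.5,"z":0,"wx":0,"wy":0,"wz":0,"jaw":100},
    {"x":0,"y":0,"z":0,"wx":0,"wy":0,"wz":0,"jaw":100}
  ]
}}

```text
time_s: 29.27
ee_pos: [0.443, 0.0088, 0.1018]
eef_rot: [3.141, 0.0, 1.57]
force: [-0.7, 0.4, 0.0]
grip_width: 0.0937
```

```bash
python3 go.py .4437 .0105 0
python3 - <<'E'
from fit import *
I={c:ctrl.camera(c) for c in('side',)}
m=mask(I['side'],'red',(255,200,45,60)); o=cen(m)
def f(p):
    L=render('side',[(10,cyl(*p,0,.03,.034)),(1,cyl(*p,.03,.044,.034))]); e=cen(L==1); return (e[:2]+.5)/S-.5-o[:2]
s=least_squares(f,[.444,.01],diff_step=5e-3,x_scale=.01); print(s.x)
cv2.imwrite("pics/g1.png",cv2.resize(I['side'][130:330,160:340],None,fx=3,fy=3,interpolation=cv2.INTER_CUBIC))
E
```

```text
t 29.27 pos [0.443  0.0088 0.1018] rot [3.1410e+00 1.0000e-04 1.5698e+00] units [0.08 0.03 5.09] F [-0.7  0.4  0. ] w 0.0937
[0.44551911 0.01192012]
```

View pics/g1.png

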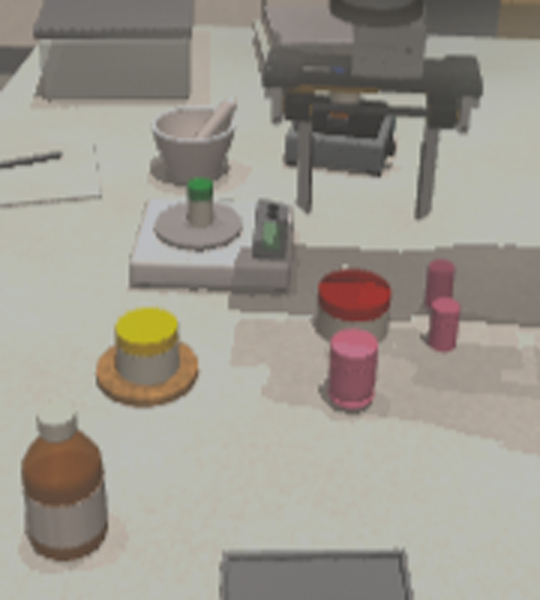

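>>> {"name": "carry_out", "arguments": {
  "deltas": [
    {"x":0.09,"y":0.05,"z":0.5,"wx":0,"wy":0,"wz":0,"jaw":100},
    {"x":0,"y":0,"z":0.8,"wx":0,"wy":0,"wz":0,"jaw":100},
    {"x":0,"y":0,"z":0.8,"wx":0,"wy":0,"wz":0,"jaw":100},
    {"x":0,"y":0,"z":0.8,"wx":0,"wy":0,"wz":0,"jaw":100},
    {"x":0,"y":0,"z":0.8,"wx":0,"wy":0,"wz":0,"jaw":100},
    {"x":0,"y":0,"z":0.7,"wx":0,"wy":0,"wz":0,"jaw":100},
    {"x":0,"y":0,"z":0.5,"wx":0,"wy":0,"wz":0,"jaw":100},
    {"x":0,"y":0,"z":0.25,"wx":0,"wy":0,"wz":0,"jaw":100},
    {"x":0,"y":0,"z":0.1,"wx":0,"wy":0,"wz":0,"jaw":100},
    {"x":0,"y":0,"z":0,"wx":0,"wy":0,"wz":0,"jaw":100}
  ]
}}

```text
time_s: 30.15
ee_pos: [0.4452, 0.0112, -0.0041]
eef_rot: [-3.141, -0.0, 1.571]
force: [0.6, -0.1, 0.4]
grip_width: 0.0939
```

```bash
python3 fo.py pics/g2.png 235 150 85 110
```

```text
[ 0.4452  0.0112 -0.0041] [ 0.57 -0.14  0.44] 0.0939 30.15
```

View pics/g2.png

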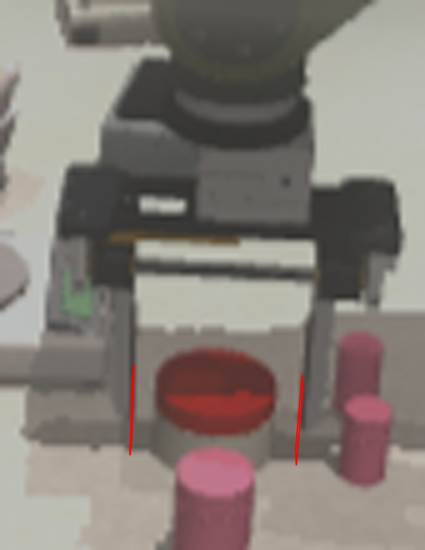

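Fingers straddle the red jar cleanly (TCP reads below 0, tips really ~15 mm up). Close and lift.

>>> {"name": "carry_out", "arguments": {
  "deltas": [
    {"x":0,"y":0,"z":0,"wx":0,"wy":0,"wz":0,"jaw":90},
    {"x":0,"y":0,"z":0,"wx":0,"wy":0,"wz":0,"jaw":82},
    {"x":0,"y":0,"z":0,"wx":0,"wy":0,"wz":0,"jaw":77},
    {"x":0,"y":0,"z":0,"wx":0,"wy":0,"wz":0,"jaw":74},
    {"x":0,"y":0,"z":0,"wx":0,"wy":0,"wz":0,"jaw":71},
    {"x":0,"y":0,"z":0,"wx":0,"wy":0,"wz":0,"jaw":66},
    {"x":0,"y":0,"z":0,"wx":0,"wy":0,"wz":0,"jaw":40},
    {"x":0,"y":0,"z":0,"wx":0,"wy":0,"wz":0,"jaw":0},
    {"x":0,"y":0,"z":0,"wx":0,"wy":0,"wz":0,"jaw":0}
  ],
  "squeeze": 12
}}

```text
time_s: 30.95
ee_pos: [0.4454, 0.0111, -0.0037]
eef_rot: [3.141, 0.0, 1.571]
force: [0.4, 0.0, 4.9]
grip_width: 0.0672
```

>>> {"name": "carry_out", "arguments": {
  "deltas": [
    {"x":0,"y":0,"z":0,"wx":0,"wy":0,"wz":0,"jaw":0},
    {"x":0,"y":0,"z":0,"wx":0,"wy":0,"wz":0,"jaw":0},
    {"x":0,"y":0,"z":-0.1,"wx":0,"wy":0,"wz":0,"jaw":0},
    {"x":0,"y":0,"z":-0.4,"wx":0,"wy":0,"wz":0,"jaw":0},
    {"x":0,"y":0,"z":-0.8,"wx":0,"wy":0,"wz":0,"jaw":0},
    {"x":0,"y":0,"z":-0.9,"wx":0,"wy":0,"wz":0,"jaw":0},
    {"x":0,"y":0,"z":-0.9,"wx":0,"wy":0,"wz":0,"jaw":0},
    {"x":0,"y":0,"z":-0.9,"wx":0,"wy":0,"wz":0,"jaw":0},
    {"x":0,"y":0,"z":-0.9,"wx":0,"wy":0,"wz":0,"jaw":0},
    {"x":0,"y":0,"z":-0.3,"wx":0,"wy":0,"wz":0,"jaw":0},
    {"x":0,"y":0,"z":0,"wx":0,"wy":0,"wz":0,"jaw":0}
  ],
  "squeeze": 35
}}

```text
time_s: 31.87
ee_pos: [0.4455, 0.0111, 0.1013]
eef_rot: [3.139, 0.0, 1.571]
force: [-0.2, -1.0, -2.6]
grip_width: 0.0674
```

```bash
python3 go.py .4597 .3562 .095; python3 fo.py pics/g3.png 235 130 85 120
```

```text
t 31.87 pos [0.4455 0.0111 0.1013] rot [3.1394e+00 1.0000e-04 1.5706e+00] units [17.26  0.7   0.31] F [-0.2 -1.  -2.6] w 0.0674
[0.4455 0.0111 0.1013] [-0.2  -0.95 -2.55] 0.0674 31.87
```

View pics/g3.png

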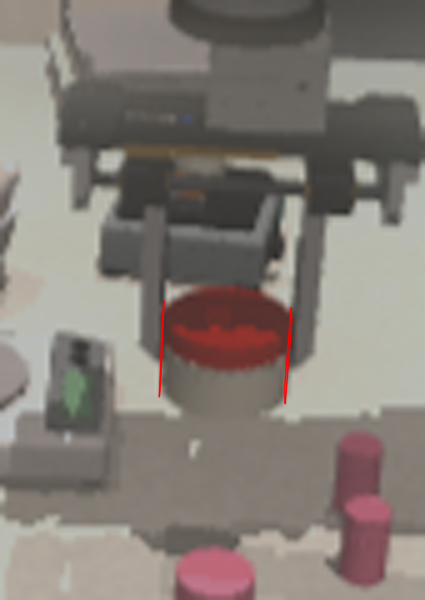

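>>> {"name": "carry_out", "arguments": {
  "deltas": [
    {"x":0.3,"y":0,"z":0,"wx":0,"wy":0,"wz":0,"jaw":0},
    {"x":0.6,"y":0,"z":0,"wx":0,"wy":0,"wz":0,"jaw":0},
    {"x":0.9,"y":0.1,"z":0,"wx":0,"wy":0,"wz":0,"jaw":0},
    {"x":1,"y":0.1,"z":0,"wx":0,"wy":0,"wz":0,"jaw":0},
    {"x":1,"y":0.1,"z":0,"wx":0,"wy":0,"wz":0,"jaw":0},
    {"x":1,"y":0.1,"z":0,"wx":0,"wy":0,"wz":0,"jaw":0},
    {"x":1,"y":0.1,"z":0,"wx":0,"wy":0,"wz":0,"jaw":0},
    {"x":1,"y":0.1,"z":0,"wx":0,"wy":0,"wz":0,"jaw":0},
    {"x":1,"y":0.1,"z":0,"wx":0,"wy":0,"wz":0,"jaw":0},
    {"x":1,"y":0,"z":0,"wx":0,"wy":0,"wz":0,"jaw":0},
    {"x":1,"y":0,"z":0,"wx":0,"wy":0,"wz":0,"jaw":0},
    {"x":1,"y":0,"z":0,"wx":0,"wy":0,"wz":0,"jaw":0}
  ]
}}

```text
time_s: 32.92
ee_pos: [0.4582, 0.2282, 0.0986]
eef_rot: [-3.139, 0.001, 1.571]
force: [0.9, 0.4, -2.2]
grip_width: 0.0675
```

>>> {"name": "carry_out", "arguments": {
  "deltas": [
    {"x":1,"y":0,"z":0,"wx":0,"wy":0,"wz":0,"jaw":0},
    {"x":1,"y":0,"z":0,"wx":0,"wy":0,"wz":0,"jaw":0},
    {"x":1,"y":0,"z":0,"wx":0,"wy":0,"wz":0,"jaw":0},
    {"x":1,"y":0,"z":0,"wx":0,"wy":0,"wz":0,"jaw":0},
    {"x":0.8,"y":0,"z":0,"wx":0,"wy":0,"wz":0,"jaw":0},
    {"x":0.5,"y":0,"z":0,"wx":0,"wy":0,"wz":0,"jaw":0},
    {"x":0.1,"y":0,"z":0.3,"wx":0,"wy":0,"wz":0,"jaw":0},
    {"x":0,"y":0,"z":0.7,"wx":0,"wy":0,"wz":0,"jaw":0},
    {"x":0,"y":0,"z":0.8,"wx":0,"wy":0,"wz":0,"jaw":0},
    {"x":0,"y":0,"z":0.8,"wx":0,"wy":0,"wz":0,"jaw":0},
    {"x":0,"y":0,"z":0.3,"wx":0,"wy":0,"wz":0,"jaw":0},
    {"x":0,"y":0,"z":0,"wx":0,"wy":0,"wz":0,"jaw":0}
  ]
}}

```text
time_s: 33.92
ee_pos: [0.4582, 0.334, 0.04]
eef_rot: [-3.139, 0.002, 1.57]
force: [-0.6, 0.4, -2.8]
grip_width: 0.0674
```

```bash
python3 go.py .4597 .3562 .0003
python3 - <<'E'
from fit import *
o=ctrl.get_obs();x,y,z=o['ee_pos'];b=z+.0037
s=[(sq(.4597,.3562,.01,.13,.13,.1),(255,255,0)),(circ(x,y,b,.034),(0,255,0)),(circ(x,y,b+.044,.034),(0,255,0))]
overlay("side",(210,220,120,150),4,s,"pics/g4.png")
T=ctrl.camera("top");cv2.imwrite("pics/g4t.png",T)
E
```

```text
t 33.92 pos [0.4582 0.334  0.04  ] rot [-3.1385e+00  2.0000e-03  1.5701e+00] units [1.12 0.08 1.98] F [-0.6  0.4 -2.8] w 0.0674
```

View pics/g4.png

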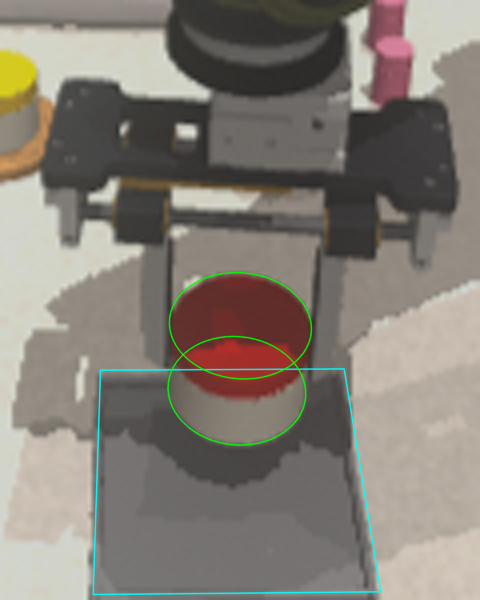

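>>> {"name": "carry_out", "arguments": {
  "deltas": [
    {"x":0.4,"y":0.04,"z":0,"wx":0,"wy":0,"wz":0,"jaw":0},
    {"x":0.5,"y":0.04,"z":0,"wx":0,"wy":0,"wz":0,"jaw":0},
    {"x":0.22,"y":0,"z":0.3,"wx":0,"wy":0,"wz":0,"jaw":0},
    {"x":0,"y":0,"z":0.5,"wx":0,"wy":0,"wz":0,"jaw":0},
    {"x":0,"y":0,"z":0.5,"wx":0,"wy":0,"wz":0,"jaw":0},
    {"x":0,"y":0,"z":0.3,"wx":0,"wy":0,"wz":0,"jaw":0},
    {"x":0,"y":0,"z":0,"wx":0,"wy":0,"wz":0,"jaw":0},
    {"x":0,"y":0,"z":0,"wx":0,"wy":0,"wz":0,"jaw":0}
  ]
}}

```text
time_s: 34.68
ee_pos: [0.4605, 0.3571, 0.0095]
eef_rot: [-3.141, 0.001, 1.57]
force: [-0.6, 0.0, -2.1]
grip_width: 0.0673
```

```bash
python3 go.py .4597 .3562 .0003
python3 - <<'E'
from fit import *
o=ctrl.get_obs();x,y,z=o['ee_pos'];b=z+.0037
s=[(sq(.4597,.3562,.01,.13,.13,.1),(255,255,0)),(circ(x,y,b,.034),(0,255,0)),(circ(x,y,b+.044,.034),(0,255,0))]
overlay("side",(210,220,120,160),3,s,"pics/g5.png")
E
```

```text
t 34.68 pos [0.4605 0.3571 0.0095] rot [-3.1407e+00  6.0000e-04  1.5704e+00] units [-0.05 -0.04  0.46] F [-0.6  0.  -2.1] w 0.0673
```

View pics/g5.png

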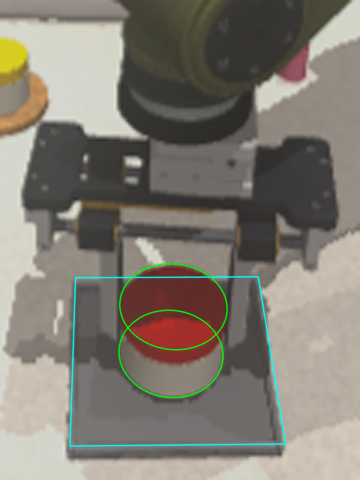

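>>> {"name": "carry_out", "arguments": {
  "deltas": [
    {"x":-0.04,"y":-0.03,"z":0.25,"wx":0,"wy":0,"wz":0,"jaw":0},
    {"x":0,"y":0,"z":0.1,"wx":0,"wy":0,"wz":0,"jaw":0},
    {"x":0,"y":0,"z":0.04,"wx":0,"wy":0,"wz":0,"jaw":0},
    {"x":0,"y":0,"z":0,"wx":0,"wy":0,"wz":0,"jaw":0}
  ]
}}

```text
time_s: 35.07
ee_pos: [0.4601, 0.3566, 0.0021]
eef_rot: [-3.141, 0.0, 1.57]
force: [-0.1, -0.1, -2.8]
grip_width: 0.0672
```

>>> {"name": "carry_out", "arguments": {
  "deltas": [
    {"x":0,"y":0,"z":0.04,"wx":0,"wy":0,"wz":0,"jaw":0},
    {"x":0,"y":0,"z":0,"wx":0,"wy":0,"wz":0,"jaw":0}
  ]
}}

```text
time_s: 35.23
ee_pos: [0.4602, 0.3567, 0.0015]
eef_rot: [3.141, -0.0, 1.571]
force: [-0.3, 0.1, -2.0]
grip_width: 0.0676
```

>>> {"name": "carry_out", "arguments": {
  "deltas": [
    {"x":0,"y":0,"z":0.05,"wx":0,"wy":0,"wz":0,"jaw":0},
    {"x":0,"y":0,"z":0,"wx":0,"wy":0,"wz":0,"jaw":0}
  ]
}}

```text
time_s: 35.4
ee_pos: [0.4602, 0.3567, 0.0004]
eef_rot: [3.142, -0.0, 1.571]
force: [-0.9, 0.0, -2.3]
grip_width: 0.0675
```

>>> {"name": "carry_out", "arguments": {
  "deltas": [
    {"x":0,"y":0,"z":0.03,"wx":0,"wy":0,"wz":0,"jaw":0},
    {"x":0,"y":0,"z":0,"wx":0,"wy":0,"wz":0,"jaw":0}
  ]
}}

```text
time_s: 35.57
ee_pos: [0.4602, 0.3567, 0.0004]
eef_rot: [3.141, -0.0, 1.571]
force: [-3.4, -1.6, 4.1]
grip_width: 0.0676
```

Contact on the tray floor. Release and retreat.

>>> {"name": "carry_out", "arguments": {
  "deltas": [
    {"x":0,"y":0,"z":-0.02,"wx":0,"wy":0,"wz":0,"jaw":74},
    {"x":0,"y":0,"z":0,"wx":0,"wy":0,"wz":0,"jaw":80},
    {"x":0,"y":0,"z":0,"wx":0,"wy":0,"wz":0,"jaw":86},
    {"x":0,"y":0,"z":0,"wx":0,"wy":0,"wz":0,"jaw":90},
    {"x":0,"y":0,"z":0,"wx":0,"wy":0,"wz":0,"jaw":90},
    {"x":0,"y":0,"z":0,"wx":0,"wy":0,"wz":0,"jaw":90},
    {"x":0,"y":0,"z":-0.4,"wx":0,"wy":0,"wz":0,"jaw":90},
    {"x":0,"y":0,"z":-0.8,"wx":0,"wy":0,"wz":0,"jaw":90},
    {"x":0,"y":0,"z":-1,"wx":0,"wy":0,"wz":0,"jaw":90},
    {"x":0,"y":0,"z":-1,"wx":0,"wy":0,"wz":0,"jaw":90},
    {"x":0,"y":0,"z":-1,"wx":0,"wy":0,"wz":0,"jaw":90},
    {"x":0,"y":0,"z":-1,"wx":0,"wy":0,"wz":0,"jaw":90}
  ]
}}

```text
time_s: 36.57
ee_pos: [0.4601, 0.3567, 0.1059]
eef_rot: [3.141, -0.0, 1.571]
force: [0.5, 1.0, 0.4]
grip_width: 0.0841
```

>>> {"name": "carry_out", "arguments": {
  "deltas": [
    {"x":0,"y":-0.8,"z":-0.8,"wx":0,"wy":0,"wz":0,"jaw":90},
    {"x":0,"y":-1,"z":-0.5,"wx":0,"wy":0,"wz":0,"jaw":90},
    {"x":0,"y":-1,"z":0,"wx":0,"wy":0,"wz":0,"jaw":90},
    {"x":0,"y":-1,"z":0,"wx":0,"wy":0,"wz":0,"jaw":90},
    {"x":0,"y":-1,"z":0,"wx":0,"wy":0,"wz":0,"jaw":90},
    {"x":0,"y":-1,"z":0,"wx":0,"wy":0,"wz":0,"jaw":90},
    {"x":0,"y":-1,"z":0,"wx":0,"wy":0,"wz":0,"jaw":90},
    {"x":0,"y":-1,"z":0,"wx":0,"wy":0,"wz":0,"jaw":90},
    {"x":0,"y":-0.6,"z":0,"wx":0,"wy":0,"wz":0,"jaw":90},
    {"x":0,"y":0,"z":0,"wx":0,"wy":0,"wz":0,"jaw":90},
    {"x":0,"y":0,"z":0,"wx":0,"wy":0,"wz":0,"jaw":90}
  ]
}}

```text
time_s: 37.48
ee_pos: [0.2923, 0.357, 0.1308]
eef_rot: [3.141, -0.001, 1.571]
force: [0.6, 0.4, -0.7]
grip_width: 0.0848
```

```bash
python3 go.py .3 .3562 .13
python3 - <<'E'
from fit import *
J=ctrl.camera("side");T=ctrl.camera("top")
s=[(sq(.4597,.3562,.01,.13,.13,.1),(255,255,0)),(circ(.46,.3566,.048,.034),(0,255,0)),(circ(.624,.0992,.054,.027),(0,255,0)),(circ(.606,-.0994,.086,.013),(0,255,0)),(circ(.4664,-.3627,.114,.02),(0,255,0)),(circ(.624,.0992,.01,.045),(255,255,0)),(circ(.606,-.0995,.042,.045),(255,255,0))]
overlay("side",(150,140,180,240),2.5,s,"pics/z1.png",J);overlay("top",(115,130,290,130),2.7,s,"pics/z2.png",T)
E
```

```text
t 37.48 pos [0.2923 0.357  0.1308] rot [ 3.1408e+00 -6.0000e-04  1.5714e+00] units [-0.04  0.38  0.04] F [ 0.6  0.4 -0.7] w 0.0848
```

View pics/z1.png

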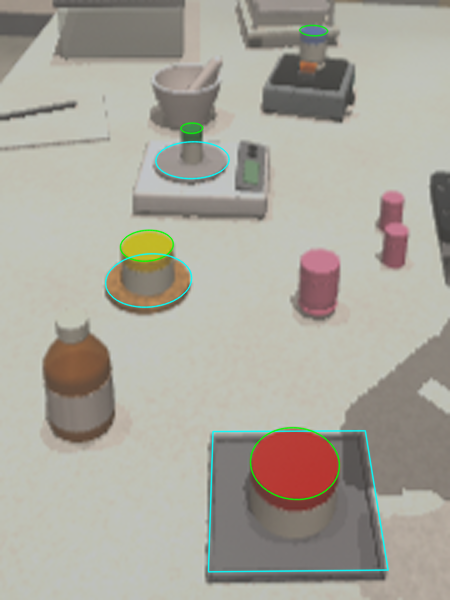

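View pics/z2.png

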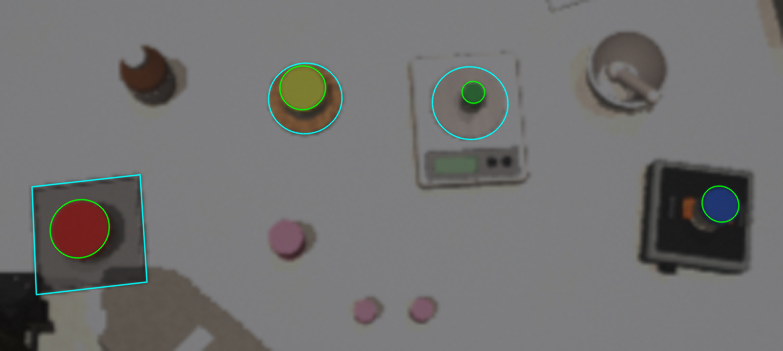

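```bash
python3 -c "
from station import ctrl
print(ctrl.hand_in())"
```

```text
the job is handed in; nothing more can be done
None
```

The stack is taken apart and all four pieces are placed in the order you asked. I handed the job in after about 37.5 s of robot time. The hand-in gave no verdict.

- **Green vial:** it stands on the balance pan, within about 1–2 mm of the middle in both final pictures.
- **Blue jar:** I pressed it into the clip while still gripping it. The jaws then pulled it down with up to about 8 N. It met the platform at the expected height, with a 10 N push to confirm, and its lid sits where a fully seated jar's should. The upward push before the snap never showed in my readings; I probably missed it between samples.
- **Yellow jar:** it stands in the middle of the cork mat.
- **Red jar:** it stands in the middle of the tray.

In the final pictures from both cameras all four are upright. The mortar, amber bottle and pink look-alikes appear unmoved, and the arm is clear of everything.

Two readings disagreed along the way:
- **Finger position:** the fingertips looked about 18–19 mm higher in the pictures than the reported tool position. I allowed for that, and every contact height then came out as predicted.
- **Camera difference:** the two cameras differed by up to about 3 mm in x, so I used positions between them.

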